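# Show the three sides of a sauce bottle to the leaning label reader

## Robot

A 6-joint arm with a two-finger parallel gripper is mounted at the origin on the work surface. World frame = base frame: x ahead of the robot, y to its left, z up, the work surface at z = 0. Lengths are in m, angles in rad, forces in N, time in s.
With the tool pointing down it reaches from about 0.325 to 0.775 m from the base axis. Payload 9.3 kg.
Tool frame: the origin (TCP) lies midway between the tips of the shut fingers; the grasp point (between the pads) lies 19 mm behind it; z points along the fingers, y is the direction in which the jaws open and shut (so a half turn about z gives the same grasp; the last joint's range is limited). The gripper opens to 85 mm and grips with 20 to 120 N. Pads are 22 mm wide; open, the fingers measure 114 mm over their backs; the gripper's body (76 mm by 85 mm) begins 54 mm behind the grasp point. The pads swing forward as they close: fully open they stand 13 mm farther back than shut.
Start: joints at [1.054, 0.259, 0.021, 1.334, 0, 1.418], TCP at [0.196, 0.514, 0.204] pointing down, gripper open.
Joint ranges: [-3.04, 3.04], [-0.91, 1.82], [-1.04, 1.36], [-1.92, 1.95], [-1.52, 1.45], [-3.14, 3.14]. Speed limits (rad/s): [2.22, 2.22, 2.79, 3.14, 3.14, 3.14].

## Interface

Orientations are given as a unit quaternion [w, x, y, z].
In Python, from workcell import manip, vision, nets gives the robot as it stands.
- The arm moves only by the tool servo_tool, never from a script. Its argument "commands" is a list of rows, each a list of 3 entries, a list of its own where there are three numbers: the gripper command: -1 is fully open, 1 is shut, values between are in proportion, then the shift along the tool's x, y, z in mm, then the turn about the tool's z in rad. A call has 1 to 10 rows; each row is the pose to reach, as a shift and turn from the pose commanded when the call began, along the tool's axes at that moment; what a row does not reach only later rows make up. A row lasts 1/10 s, in which the tool goes at most 50 mm and 8.59 degrees, less where a joint would pass 70% of its speed; a pose out of reach is approached as far as the arm can. A call with a gripper value outside its range is refused whole. The fingers move at their own pace and stop on an object; "newtons" is the grip in N (left out, the last holds). Time passes only in rows, so rows that repeat a pose let the fingers close. It gives the time, the measured TCP pose, the force and the opening at its end, in the units of the state.
- manip.get_state(): the state, without advancing time (a new reading comes with each control period).
- vision.camera(name): name is "scene" or "side" or "wrist"; returns a dict with "image" (480x640x3 uint8, red, green, blue), "depth" (480x640 float32, m along the optical axis (not along the pixel's ray), 0 where there is no reading), "fov_y" (degrees; the focal length in pixels is half the picture's height over the tangent of half this angle, whatever the lens; pixels are square), "cx", "cy" (the principal point, pixels), "eye" and "rotation" of the camera in the world; the wrist camera has in their place "hand_eye" (4x4, takes a point from camera to tool coordinates, whose origin is the TCP and whose axes are the flange's). Camera axes: x right, y up, looking along -z (the intrinsics and any distortion apply to the point x, -y, -z); pixel columns grow to the right and rows downward; lengths in m; the calibration is good to about 2 mm. A picture is of the moment at which its call begins: read the wrist's pose just before it.
- manip.finish_job(): hands the job in, once; it reports no verdict.
Trained networks look in the newest picture that a camera, given by its name, has taken for a name from the list of things; names that differ only in an ending like _2 or _b are one class to them, and where a whole thing is asked for, a point or a joint stands for the part that bears it (a point fixed in the world has none). Each returns a list of dicts, best first, with "conf" (0 to 1); they miss things now and then, are a little off and sometimes report something else, mostly with a low value. They report only what shows in the picture. A call takes as long as a camera call. They do not tell look-alikes from the thing itself.
- nets.cut_out(camera, target): "region" (480x640 bool, what is visible of it) and "bbox" ([left, top, right, bottom] in pixels, round what is visible of it).
- nets.place_of(camera, target): "pixel" ([column, row] in pixels: a listed point, or the origin of a listed thing).
The state is a dict: "time": time; "q": joint angles; "qd": joint speeds; "joint_torque": joint torques, N m; "position": TCP position; "ee_rot": TCP orientation; "force": force on the tool from outside, world axes, zero at the start; "torque": the same for the moment, N m; "grip_width": finger opening in m.
Only numpy, scipy, OpenCV 4.12 (cv2) and the standard library are available. Lean on these libraries where they do the work, as an engineer would, in place of code of your own. Each camera call takes 0.05 s, during which the arm holds its last target.

## Task

Check in the three-sided amber sauce bottle: lift its loose black cap off and set it down in the round steel cap holder, then hold the bottle by the neck and lay its sides flat and centred on the leaning label reader's sprung face plate, one after the other - first the side with the round label, then the one with the narrow upright label, then the one with two level bands - each time pressing lightly until the plate gives about half of its travel, and holding it there for a moment. Finally set the bottle down gently, standing upright in the middle of the small round tray, cap left in its holder. Never press hard on the reader, and leave the other things where they stand.

Things in the scene. Friction and masses are not known exactly. Their poses are not given: they have to be found in the camera images.
- bottle: amber glass bottle, 0.32 kg, 174 mm tall. Body 0-110 mm: rounded triangle, 3 flat sides 22 mm from the axis, corners 36 mm; shoulder to 126; collar 40 mm across to 132; round neck 26 mm across, 132-174 mm (hold it here; the cap hides it). Origin: underside centre, z up, x out of the round-label side; from above the sides run counterclockwise: round label, narrow label, two bands
- face_a (a point): on the bottle's side with the round white label (34 mm across): point on the flat side, 60 mm above the underside; x points out of the side, z up along the bottle
- face_b (a point): same point on the side with one narrow upright white label (12 x 80 mm); x out of the side, z up along the bottle
- face_c (a point): same point on the side with two level white bands (44 x 16 mm each); x out of the side, z up along the bottle
- cap: black plastic cap, 38 mm across, 47 mm tall, closed top, open below (32 mm bore), sitting loosely over the bottle's neck with its rim on the collar; about 30 g. Origin: centre of its open lower rim, z up. Its top is 179 mm above the table at the start
- holder: round steel cap holder, fixed: 64 mm across, 40 mm tall, with a round recess 46 mm across and 12 mm deep in its top, in which the cap stands mouth down (recess floor 28 mm above the table). Origin: centre of its underside
- tray: small round dark steel tray, fixed, 130 mm across, flat floor 6 mm above the table, rim 12 mm high. Origin: centre of its underside
- reader: grey label reader, fixed: base 115 x 100 mm, leaning head 78 mm wide, top edge 165 mm above the table. Origin on the table under the head, x the way it faces (away from the robot). Its face leans back 30 degrees: it looks along +x and 30 degrees up, so a bottle lying flat on it has its neck leaning 30 degrees to the reader's -x side
- mark (a point): centre of the front of the reader's sprung aluminium face plate (62 mm wide, 60 mm along the slope), marked by a small black cross; at the reader's x = 30 mm and 115 mm above the table when not pressed. x points straight out of the plate, z up its slope, y level
- plate (a joint): how far the face plate is pressed in, 0 (out) to 0.008 m (bottomed); it is sprung, starts to give at about 1.6 N and takes about 4.8 N at the bottom; a side is read while it is pressed in more than 0.003 m
- tumbler: clear glass tumbler, 68 mm across, 95 mm tall; a bystander. Origin: centre of its underside
- shaker: steel shaker, 42 mm across, 76 mm tall; a bystander. Origin: centre of its underside
- ramekin: white ceramic ramekin, 72 mm across, 34 mm tall; a bystander. Origin: centre of its underside
- shell: whorled sea shell lying on its side, about 140 mm long, 64 mm high; a bystander. Origin: middle of its length, on the table
- sauce1: black sauce bottle with white cap, 62 mm across, 190 mm tall; a bystander. Origin: centre of its underside
- sauce2: white sauce bottle with black cap, 62 mm across, 190 mm tall; a bystander. Origin: centre of its underside
Not all that is in view belongs to the job. What is shaped like the bottle but green is not meant.

How it is judged:
On the way, in this order (a step that is already met when the one before it is completed fails the run):
1. the cap stands in the recess of the cap holder, let go (horizontal distance between cap and holder below 0.006 m and z of cap in the frame of holder below 0.032 m and angle between cap's own z axis and vertical below 0.12 rad and linear speed of cap below 0.02 m/s and contact force between cap and the fingers below 0.1 N), for 0.2 s.
2. the bottle's side with the round label lies flat (within about 10 degrees) and centred (within 16 mm) on the reader's face plate, pressed in more than 3 mm, for 0.3 s (value of joint plate above 0.003 m and distance between face_a and mark below 0.016 m and angle between the x axis of face_a and the x axis of mark, either way round below 0.18 rad and angle between the z axis of face_a and the z axis of mark, either way round below 0.18 rad), for 0.3 s.
3. the bottle's side with the single narrow upright label lies flat (within about 10 degrees) and centred (within 16 mm) on the reader's face plate, pressed in more than 3 mm, for 0.3 s (value of joint plate above 0.003 m and distance between face_b and mark below 0.016 m and angle between the x axis of face_b and the x axis of mark, either way round below 0.18 rad and angle between the z axis of face_b and the z axis of mark, either way round below 0.18 rad), for 0.3 s.
4. the bottle's side with the two level band labels lies flat (within about 10 degrees) and centred (within 16 mm) on the reader's face plate, pressed in more than 3 mm, for 0.3 s (value of joint plate above 0.003 m and distance between face_c and mark below 0.016 m and angle between the x axis of face_c and the x axis of mark, either way round below 0.18 rad and angle between the z axis of face_c and the z axis of mark, either way round below 0.18 rad), for 0.3 s.
At the end, for the whole second after the job is handed in: the bottle stands upright (within 4.5 degrees) and at rest on the tray's floor, within 25 mm of its centre; the cap stands mouth down in the holder's recess, within 6 mm of its centre; the reader's plate is out again (horizontal distance between cap and holder below 0.006 m and z of cap in the frame of holder below 0.032 m and angle between cap's own z axis and vertical below 0.12 rad and linear speed of each of cap, bottle below 0.02 m/s and horizontal distance between bottle and tray below 0.025 m and z of bottle in the frame of tray between 0.002 and 0.01 m and angle between bottle's own z axis and vertical below 0.08 rad and angular speed of bottle below 0.1 rad/s and value of joint plate below 0.001 m); the robot touches nothing.
It fails at once if the bottle or cap presses on the reader with more than 15 N (contact force between any of bottle, cap and reader above 15 N).
It fails at once if the bottle is set on the tray with more than 60 N (contact force between bottle and tray above 60 N).
It fails at once if the bottle is tipped over (more than 63 degrees) (angle between bottle's own z axis and vertical above 1.1 rad).
It fails at once if a bystander is moved more than 20 mm (distance of any of tumbler, shaker, ramekin, shell, sauce1, sauce2 from where it was at the start of the episode above 0.02 m).
It also fails if it takes over 72 s, if anything falls off the work surface, if the arm or the gripper's body presses on something with over 40 N, if the wrist force passes 120 N, or if a joint passes its speed limit or range.

## Working session

There is one attempt and no reset: what is moved stays moved. The work goes in short steps, Python scripts to look and compute and a tool call to move; the robot and the scene stay as the last step left them, time stands still between calls to the robot, and variables do not carry over. Pictures are saved under pics/ and viewed, and the job is handed in when it is done.

Besides the shell and the picture viewer there is one more tool, called after "Emit:" as name(argument=value, ...) on one line, values as JSON. servo_tool: Moves the arm, as the interface text tells. Its arguments: {"type":"object","properties":{"commands":{"type":"array","items":{"type":"array"}},"newtons":{"type":"number"}},"required":["commands"]}

```bash
mkdir -p pics; ls; cat > h.py <<'E'
import numpy as np, cv2
from scipy.spatial.transform import Rotation as R
from workcell import manip, vision, nets
def pose():
    s=manip.get_state(); q=s['ee_rot']; return s,np.array(s['position']),R.from_quat([q[1],q[2],q[3],q[0]]).as_matrix()
def cam(n):
    s,p,Rt=pose(); c=vision.camera(n)
    if n=='wrist':
        H=np.array(c['hand_eye']); c['Rw']=Rt@H[:3,:3]; c['ew']=p+Rt@H[:3,3]
    else:
        c['Rw']=np.array(c['rotation']); c['ew']=np.array(c['eye'])
        if c['Rw'].shape!=(3,3): q=c['Rw'];c['Rw']=R.from_quat([q[1],q[2],q[3],q[0]]).as_matrix()
    c['f']=240/np.tan(np.radians(c['fov_y'])/2)
    return c
def rays(c,uv):
    uv=np.atleast_2d(np.array(uv,float))
    if c.get('distortion') is not None and np.any(c['distortion']):
        K=np.array([[c['f'],0,c['cx']],[0,c['f'],c['cy']],[0,0,1]])
        xy=cv2.undistortPoints(uv[:,None],K,np.array(c['distortion'],float))[:,0]
    else: xy=(uv-[c['cx'],c['cy']])/c['f']
    return np.c_[xy[:,0],-xy[:,1],-np.ones(len(uv))]
def onplane(c,uv,z):
    d=rays(c,uv)@c['Rw'].T; return c['ew']+d*((z-c['ew'][2])/d[:,2])[:,None]
def cloud(c,mask=None):
    m=c['depth']>0
    if mask is not None: m=m&mask
    v,u=np.nonzero(m); d=rays(c,np.c_[u,v])*c['depth'][v,u][:,None]
    return d@c['Rw'].T+c['ew'], np.c_[u,v]
def save(c,n,crop=None,k=1):
    im=c['image'][:,:,::-1]
    if crop: l,t,r,b=crop; im=im[t:b,l:r]
    if k!=1: im=cv2.resize(im,None,fx=k,fy=k,interpolation=cv2.INTER_CUBIC)
    cv2.imwrite('pics/'+n+'.png',im)
E
python3 - <<'E'
from h import *
for n in ['scene','side','wrist']:
    c=cam(n); save(c,n+'0'); print(n,[ (k,v) for k,v in c.items() if k not in('image','depth')])
s=manip.get_state(); print(s)
E
```

```text
pics
scene [('fov_y', 54.36574142037277), ('cx', 323.6941848177269), ('cy', 231.4406273317808), ('eye', array([ 1.14117421, -0.4617925 ,  1.04517744])), ('rotation', array([0.85293699, 0.29748593, 0.13747566, 0.40632629])), ('Rw', array([[ 0.63199878, -0.61134729,  0.47626886],
       [ 0.77493559,  0.49280214, -0.39575356],
       [ 0.00723655,  0.61919346,  0.78520513]])), ('ew', array([ 1.14117421, -0.4617925 ,  1.04517744])), ('f', np.float64(467.333100979851))]
side [('fov_y', 46.90550265049253), ('cx', 320.7582229104317), ('cy', 240.4639610781253), ('eye', array([ 0.16499009, -0.68159973,  0.99350969])), ('rotation', array([ 0.89714255,  0.3469157 , -0.09237985, -0.25739214])), ('Rw', array([[ 0.8504305 ,  0.39773883, -0.34434254],
       [-0.52593091,  0.62679758, -0.57490997],
       [-0.01283095,  0.67002136,  0.74223092]])), ('ew', array([ 0.16499009, -0.68159973,  0.99350969])), ('f', np.float64(553.209317485529))]
wrist [('fov_y', 59.835299533392565), ('cx', 331.1070782028131), ('cy', 240.27507605668305), ('hand_eye', array([[-4.18865814e-04,  9.57857974e-01,  2.87241930e
[... 496 characters left out ...]
('f', np.float64(417.0754296634033))]
{'time': 0.15, 'q': array([ 1.05437135e+00,  2.59060741e-01,  2.09725475e-02,  1.33369236e+00,
       -4.39058699e-06,  1.41819914e+00]), 'qd': array([ 0.00124181, -0.00017871,  0.00295911, -0.00043928,  0.00214574,
        0.00198312]), 'joint_torque': array([ 2.73031001e-03, -5.55972648e+01,  3.44662499e+01,  1.13659017e-02,
       -1.53953338e-04, -1.76122967e-06]), 'position': array([0.19561351, 0.51380163, 0.20342056]), 'ee_rot': array([-1.59491649e-04,  1.80912195e-01,  9.83499128e-01, -4.65559033e-04]), 'force': array([0.10320797, 0.13396662, 0.34241665]), 'torque': array([ 0.08486851,  0.00047447, -0.05320101]), 'grip_width': 0.08490391056911425}
```

View pics/scene0.png

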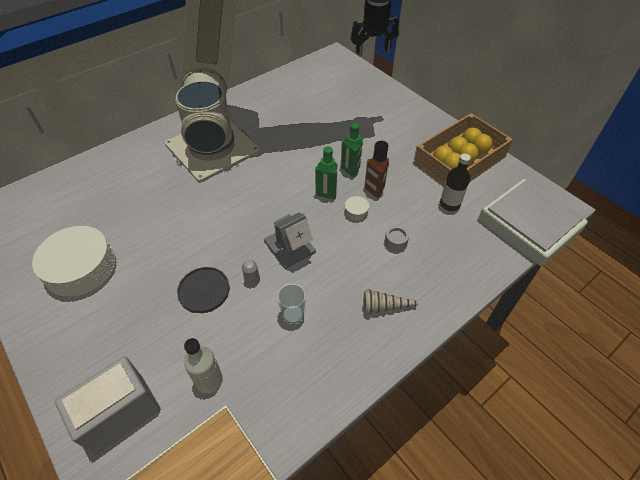

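View pics/side0.png

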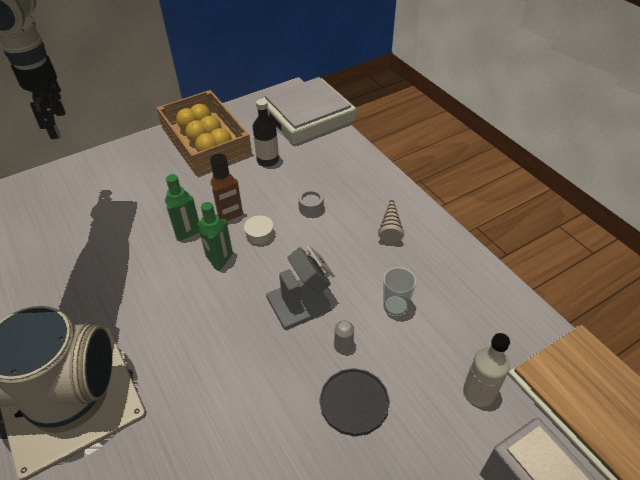

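View pics/wrist0.png

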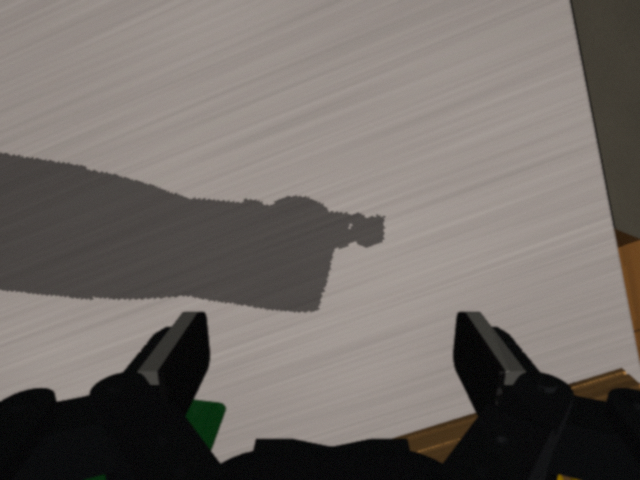

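The amber bottle with the black cap is at scene (376,170) and side (226,190). Its two-band side shows. The green look-alikes are at scene (327,175) and (351,150). The reader is at (292,235), the tray at (203,289) and the cap holder at (396,240).

```bash
python3 - <<'E'
from h import *
for n in ['scene','side']:
    c=cam(n); P,uv=cloud(c); 
    save(c,n+'_bot',(340,120,420,210) if n=='scene' else (150,140,260,280),6 if n=='scene' else 4)
    save(c,n+'_rd',(250,190,330,280) if n=='scene' else (250,230,350,340),6 if n=='scene' else 5)
    for t in ['bottle','cap','holder','tray','reader','mark','face_a','face_c','face_b','tumbler','shaker','ramekin','shell','sauce1','sauce2']:
        o=nets.place_of(n,t)[:3]
        print(n,t,'place',[(np.round(x['pixel']).tolist(),round(x['conf'],2)) for x in o])
        if t in('holder','tray','cap','bottle','reader','tumbler','shaker','ramekin'):
            for x in nets.cut_out(n,t)[:3]:
                p,_=cloud(c,np.array(x['region'],bool)); 
                if len(p)>5: print('   ',round(x['conf'],2),np.round(x['bbox']).tolist(),'mean',p.mean(0).round(3),'top',np.percentile(p[:,2],98).round(3))
E
```

```text
scene bottle place [([374.0, 189.0], 0.83), ([327.0, 192.0], 0.78), ([352.0, 168.0], 0.59)]
    0.82 [315.0, 147.0, 336.0, 199.0] mean [0.405 0.156 0.089] top 0.174
    0.8 [360.0, 161.0, 389.0, 200.0] mean [0.484 0.279 0.067] top 0.13
    0.63 [342.0, 123.0, 367.0, 177.0] mean [0.374 0.281 0.085] top 0.173
scene cap place [([382.0, 154.0], 0.81)]
    0.81 [374.0, 140.0, 390.0, 160.0] mean [0.48  0.289 0.158] top 0.181
    0.46 [346.0, 198.0, 371.0, 220.0] mean [0.515 0.179 0.03 ] top 0.037
scene holder place [([395.0, 245.0], 0.56)]
    0.58 [383.0, 226.0, 410.0, 250.0] mean [0.668 0.19  0.029] top 0.042
scene tray place [([206.0, 287.0], 0.93)]
    0.66 [180.0, 266.0, 232.0, 312.0] mean [ 0.463 -0.3    0.006] top 0.013
scene reader place [([294.0, 252.0], 0.81)]
    0.75 [263.0, 213.0, 313.0, 268.0] mean [ 0.518 -0.056  0.071] top 0.138
scene mark place [([299.0, 233.0], 0.76)]
scene face_a place [([377.0, 168.0], 0.94), ([372.0, 178.0], 0.89), ([350.0, 150.0], 0.89)]
scene face_c place [([377.0, 168.0], 0.94), ([372.0, 178.0], 0.89), ([350.0, 150.0], 0.89)]
scene face_b place [([3
[... 1715 characters left out ...]
de tumbler place [([396.0, 308.0], 0.61)]
    0.81 [385.0, 268.0, 417.0, 317.0] mean [ 0.659 -0.165  0.062] top 0.097
side shaker place [([344.0, 347.0], 0.66)]
    0.58 [335.0, 322.0, 354.0, 353.0] mean [ 0.505 -0.194  0.05 ] top 0.077
    0.17 [305.0, 244.0, 336.0, 275.0] mean [ 0.539 -0.052  0.12 ] top 0.144
side ramekin place [([259.0, 236.0], 0.7), ([320.0, 259.0], 0.15)]
    0.63 [242.0, 217.0, 273.0, 245.0] mean [0.505 0.176 0.03 ] top 0.038
side shell place [([388.0, 225.0], 0.75), ([313.0, 208.0], 0.54)]
side sauce1 place [([480.0, 394.0], 0.85), ([270.0, 159.0], 0.74), ([231.0, 202.0], 0.32)]
side sauce2 place [([480.0, 394.0], 0.85), ([270.0, 159.0], 0.74), ([231.0, 202.0], 0.32)]
```

View crops.

```bash
cd pics; python3 - <<'E'
import cv2,numpy as np
a=[cv2.resize(cv2.imread(n+'.png'),(390,290)) if 0 else cv2.imread(n+'.png') for n in['scene_bot','side_bot','scene_rd','side_rd']]
a=[cv2.resize(x,(int(x.shape[1]*295/x.shape[0]),295)) for x in a]
w=max(a[0].shape[1]+a[1].shape[1],a[2].shape[1]+a[3].shape[1]); o=np.zeros((590,w,3),np.uint8)
for r in(0,1):
    x=np.hstack(a[2*r:2*r+2]); o[295*r:295*r+295,:x.shape[1]]=x
cv2.imwrite('crops.png',o)
E
```

```text
(no output)
```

View pics/crops.png

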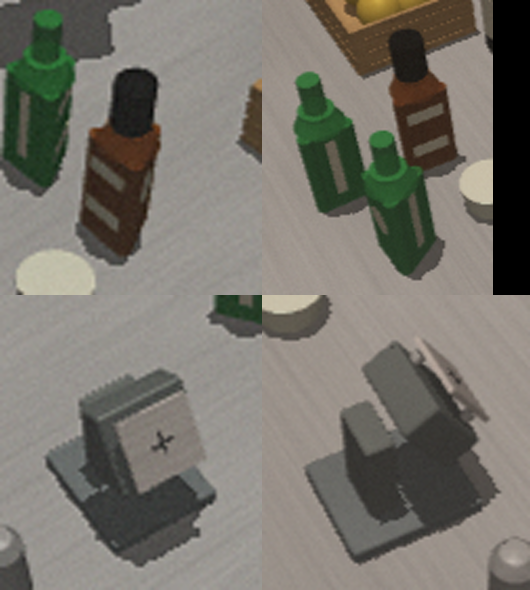

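The amber bottle is the only one with a black cap and the described shape. Next I fit its pose and the reader plate.

```bash
cat > fit.py <<'E'
from h import *
from scipy.optimize import least_squares
def tri_sdf(p,c,yaw):
    d=p-c; q=np.stack([d@np.array([np.cos(yaw+k*2*np.pi/3),np.sin(yaw+k*2*np.pi/3)]) for k in range(3)])
    # rounded: inner triangle inradius a, radius r : a+r=22, 2a+r=36 -> a=14,r=8
    a,r=14,8
    V=np.array([[np.cos(yaw+np.pi/3+k*2*np.pi/3),np.sin(yaw+np.pi/3+k*2*np.pi/3)] for k in range(3)])*2*a
    h=np.max(q,axis=0)-a
    # exact dist outside to inner triangle
    best=np.full(len(d),1e9)
    for k in range(3):
        A=V[k];B=V[(k+1)%3];t=np.clip((d-A)@(B-A)/((B-A)@(B-A)),0,1); best=np.minimum(best,np.linalg.norm(d-A-t[:,None]*(B-A),axis=1))
    return np.where(h>0,best,h)-r
E
python3 - <<'E'
from fit import *
allp={}
for n in ['scene','side']:
    c=cam(n); 
    P,uv=cloud(c)
    m=(np.hypot(P[:,0]-.468,P[:,1]-.285)<.055)&(P[:,2]>.015)&(P[:,2]<.106)
    b=(np.hypot(P[:,0]-.468,P[:,1]-.285)<.045)&(P[:,2]>.137)&(P[:,2]<.175)
    for nm,mm in(('body',m),('cap',b)):
        allp[n,nm]=P[mm]; print(n,nm,mm.sum())
for n in ['scene','side','both']:
    pb=np.vstack([allp[k,'body'] for k in(['scene','side'] if n=='both' else [n])])[:,:2]*1000
    pc=np.vstack([allp[k,'cap'] for k in(['scene','side'] if n=='both' else [n])])[:,:2]*1000
    r=least_squares(lambda x:np.linalg.norm(pc-x,axis=1)-19,[468,285],loss='soft_l1',f_scale=2); print(n,'cap',r.x,np.sqrt(np.mean(r.fun**2)))
    best=None
    for y0 in np.radians(np.arange(0,120,15)):
        q=least_squares(lambda x:tri_sdf(pb,x[:2],x[2]),[*r.x,y0],loss='soft_l1',f_scale=2,x_scale=[1,1,.02])
        if best is None or q.cost<best.cost: best=q
    print(n,'body',best.x[:2],np.degrees(best.x[2])%120,best.cost/len(pb))
# reader plate
for n in ['scene','side']:
    c=cam(n); px=nets.place_of(n,'mark')[0]['pixel']; P,uv=cloud(c)
    k=np.linalg.norm(uv-px,axis=1)<7; Q=P[k]; 
    m0=np.median(Q,0); 
    for _ in range(3):
        cen=Q.mean(0); u,s,vt=np.linalg.svd(Q-cen); nn=vt[2]*np.sign(vt[2][2]); Q=Q[np.abs((Q-cen)@nn)<.004]
    d=(rays(c,[px])@c['Rw'].T)[0]; X=c['ew']+d*((cen-c['ew'])@nn/(d@nn))
    print(n,'mark',px,X.round(4),'n',nn.round(3),'lean',np.degrees(np.arcsin(nn[2])),'yaw',np.degrees(np.arctan2(nn[1],nn[0])),len(Q), 'z-115 plane',onplane(c,[px],.115).round(4))
E
```

```text
scene body 442
scene cap 136
side body 699
side cap 211
scene cap [477.60263911 292.658511  ] 1.8418506980333031
scene body [477.76606804 292.26186726] 28.252302383932005 0.8135093318870603
side cap [475.79656139 291.63047374] 1.7834848142328927
side body [475.60516585 291.30727178] 29.020262086834226 1.3786027508360377
both cap [476.45964081 291.85153203] 1.896346061320047
both body [476.99797493 291.64491252] 29.038704814816498 1.2829588853151335
scene mark [299.9, 233.7] [ 0.5453 -0.0446  0.1157] n [ 0.863 -0.078  0.498] lean 29.888362996417253 yaw -5.160318248222745 143 z-115 plane [[ 0.5449 -0.0443  0.115 ]]
side mark [323.3, 258.9] [ 0.5714 -0.0124  0.0659] n [ 0.888 -0.066  0.455] lean 27.095795085802663 yaw -4.27928924352903 109 z-115 plane [[ 0.5499 -0.0478  0.115 ]]
```

```bash
python3 - <<'E'
from h import *
from scipy.optimize import least_squares
n3=None
for n in ['scene','side']:
    c=cam(n); P,uv=cloud(c)
    # colour/edge-based: ellipse top of holder: all points of holder above table
    m=(np.hypot(P[:,0]-.663,P[:,1]-.190)<.05)&(P[:,2]>.008)&(P[:,2]<.05); Q=P[m][:,:2]*1e3; 
    top=P[m&(P[:,2]>.037)]*1e3
    # max-range fit: outer points at radius 32
    def f(x):
        r=np.linalg.norm(Q-x,axis=1); return np.where(r>32,r-32,0)
    wall=P[m&(P[:,2]>.010)&(P[:,2]<.034)][:,:2]*1e3
    r=least_squares(lambda x:(lambda d:np.where(d>27,d-32,np.minimum(0,0)))(np.linalg.norm(wall-x,axis=1)),[663,190],loss='soft_l1')
    hull=cv2.convexHull(top[:,:2].astype(np.float32)); ce,rad=cv2.minEnclosingCircle(hull)
    print(n,'holder wall',r.x,'top minenc',ce,rad,'n',len(top),'zmax',np.percentile(top[:,2],90))
    o=nets.cut_out(n,'holder')[0]['region']; 
    # outline rays of the region at z=40 upper edge
    cs=max(cv2.findContours(np.array(o,np.uint8),0,cv2.CHAIN_APPROX_NONE)[0],key=len)[:,0]
    W=onplane(c,cs,.0)[:,:2]*1e3; W4=onplane(c,cs,.040)[:,:2]*1e3
    # silhouette = hull of top and bottom circles projected: project model & compare by least squares
    def sil(x,R_,hs,ctr):
        t=np.linspace(0,2*np.pi,90); pts=np.vstack([np.c_[x[0]+R_*np.cos(t),x[1]+R_*np.sin(t),0*t+h] for h in hs])/1e3
        v=(pts-c['ew'])@c['Rw']; pr=np.c_[c['f']*v[:,0]/-v[:,2]+c['cx'],c['f']*v[:,1]/v[:,2]+c['cy']].astype(np.float32)
        H=cv2.convexHull(pr); return np.array([cv2.pointPolygonTest(H,(float(a),float(b)),True) for a,b in ctr])
    r=least_squares(lambda x:sil(x,32,(0,40),cs),[663,190],loss='soft_l1',diff_step=1e-3); print('   silhouette holder',r.x,np.abs(r.fun).mean())
    o=nets.cut_out(n,'tray')[0]['region']; ct=max(cv2.findContours(np.array(o,np.uint8),0,cv2.CHAIN_APPROX_NONE)[0],key=len)[:,0]
    r=least_squares(lambda x:sil(x,65,(0,12),ct),[460,-300],loss='soft_l1',diff_step=1e-3); print('   silhouette tray',r.x,np.abs(r.fun).mean())
    # plate
    m=(np.abs(P[:,0]-.545)<.06)&(np.abs(P[:,1]+.046)<.06)&(P[:,2]>.08)&(P[:,2]<.16)
    img=c['image'][uv[:,1],uv[:,0]].astype(int); 
    al=m&(img.sum(1)>330); Q=P[al]; print('   plate pts',len(Q))
    for _ in range(4):
        cen=np.median(Q,0) if _==0 else Q.mean(0); vt=np.linalg.svd(Q-cen)[2]; nn=vt[2]*np.sign(vt[2][2]); Q=Q[np.abs((Q-cen)@nn)<.004]
    print('   cen',cen.round(4),'n',nn.round(3),np.degrees(np.arcsin(nn[2])),np.degrees(np.arctan2(nn[1],nn[0])),len(Q))
    y=np.array([-nn[1],nn[0],0]);y/=np.linalg.norm(y);z=np.cross(nn,y); a=(Q-cen)@y;b=(Q-cen)@z
    rect=cv2.minAreaRect(np.c_[a,b].astype(np.float32)*1000); print('   rect',rect,'mid', (cen+y*(rect[0][0]/1e3)+z*rect[0][1]/1e3).round(4))
    # base edges
    m=(np.abs(P[:,0]-.51)<.11)&(np.abs(P[:,1]+.046)<.09)&(P[:,2]>.006)&(P[:,2]<.03)
    rect=cv2.minAreaRect(P[m][:,:2].astype(np.float32)*1000); print('   base',m.sum(),rect)
E
```

```text
scene holder wall [663.35278584 195.79171389] top minenc (665.363037109375, 195.0760955810547) 33.3187141418457 n 150 zmax 41.5034551885715
   silhouette holder [662.69341543 196.15240421] 1.0346136928918623
   silhouette tray [ 461.85534737 -299.22517032] 0.6111496398144152
   plate pts 499
   cen [ 0.5447 -0.048   0.1155] n [ 0.859 -0.073  0.506] 30.403206547224396 -4.861261410668859 448
   rect ((0.6443557739257812, -0.42275238037109375), (61.06077194213867, 62.16033172607422), 89.66035461425781) mid [ 0.5449 -0.0474  0.1152]
   base 704 ((489.2401123046875, -43.82081985473633), (101.15374755859375, 118.83773040771484), 84.73346710205078)
side holder wall [661.94530483 195.19346145] top minenc (661.2564697265625, 194.141845703125) 34.648929595947266 n 200 zmax 42.84772112128064
   silhouette holder [662.44734883 196.27368474] 0.670349163755087
   silhouette tray [ 459.87002199 -299.69147408] 0.33526980985846705
   plate pts 110
   cen [ 0.5314 -0.048   0.1344] n [ 0.846 -0.039  0.532] 32.131260343055146 -2.6468452900610258 75
   rect ((-0.7339134216308594, -21.055599212646484), (62.195926666259766, 67.09737396240234), 1.4894866943359375) mid [ 0.5425 -0.0492  0.1166]
   base 1495 ((509.19091796875, -41.555763244628906), (148.5872344970703, 211.3008270263672), 88.73394012451172)
```

Emit:
servo_tool(commands=[[-1,[-342,-107,0],0.176],[-1,[-342,-107,0],0.176],[-1,[-342,-107,0],0.176],[-1,[-342,-107,0],0.176],[-1,[-342,-107,0],0.176],[-1,[-342,-107,0],0.176],[-1,[-342,-107,0],0.176],[-1,[-342,-107,0],0.176],[-1,[-342,-107,0],0.176],[-1,[-342,-107,0],0.176]])

```text
time: 4.15
position: [0.4766, 0.2927, 0.2038]
ee_rot: [-0.0, 0.267, 0.964, -0.0]
force: [0.5, 1.3, 0.1]
grip_width: 0.085
```

```bash
python3 - <<'E'
from h import *
s,p,Rt=pose(); print(s['time'],p,s['q'].round(3),np.degrees(np.arctan2(Rt[1,1],Rt[0,1])),Rt[:,2].round(4),s['force'])
c=cam('wrist'); save(c,'w1'); P,uv=cloud(c)
b=(np.hypot(P[:,0]-.477,P[:,1]-.292)<.04)&(P[:,2]>.17)&(P[:,2]<.19); Q=P[b]; print(len(Q))
if len(Q)>10: print(Q.mean(0), cv2.minEnclosingCircle((Q[:,:2]*1000).astype(np.float32)),np.median(Q[:,2]))
E
```

```text
4.15 [0.47660277 0.29268041 0.20383706] [0.4   0.275 0.044 1.34  0.    0.94 ] 59.07068223886029 [-5.e-04  1.e-04 -1.e+00] [0.54360052 1.28054104 0.14372665]
4384
[0.47731909 0.2928025  0.17900572] ((478.6794738769531, 292.0160217285156), 19.112051010131836) 0.17928011219999548
```

View pics/w1.png

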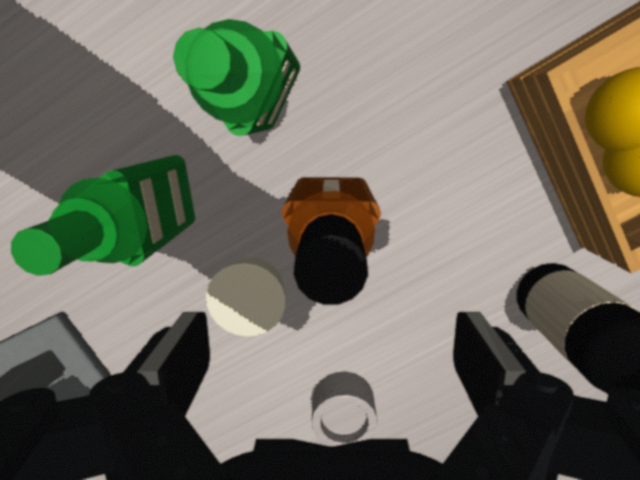

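The wrist view shows the black cap at (332,262), central between the fingers, with the narrow-label side towards the camera. I descend and grip the cap.

Emit:
servo_tool(commands=[[-1,[-1,0,40],0],[-1,[-1,0,56],0],[-1,[-1,0,56],0],[0.4,[-1,0,56],0],[1,[-1,0,56],0],[1,[-1,0,56],0],[1,[-1,0,56],0],[1,[-1,0,56],0]], newtons=25)

```text
time: 5.0
position: [0.4787, 0.292, 0.1491]
ee_rot: [0.001, 0.267, 0.964, 0.001]
force: [-0.3, 0.2, 5.7]
grip_width: 0.035
```

Emit:
servo_tool(commands=[[1,[0,0,-15],0],[1,[0,0,-35],0],[1,[0,0,-60],0],[1,[0,0,-80],0],[1,[0,0,-80],0]])

```text
time: 5.5
position: [0.4792, 0.2922, 0.2309]
ee_rot: [0.002, 0.267, 0.964, 0.002]
force: [-0.3, -0.0, 0.4]
grip_width: 0.035
```

```bash
python3 - <<'E'
from h import *
s,p,Rt=pose(); print(s['time'],p,s['grip_width'],s['force'])
c=cam('side'); save(c,'s1',(160,80,360,280),3)
h=np.array([.6625,.1955,p[2]])-p; print('shift tool mm',(Rt.T@h*1000).round(1))
E
```

```text
5.5 [0.47917264 0.29218657 0.23087754] 0.03498410537963568 [-0.28095298 -0.03960578  0.36474401]
shift tool mm [-207.    11.3    0.6]
```

View pics/s1.png

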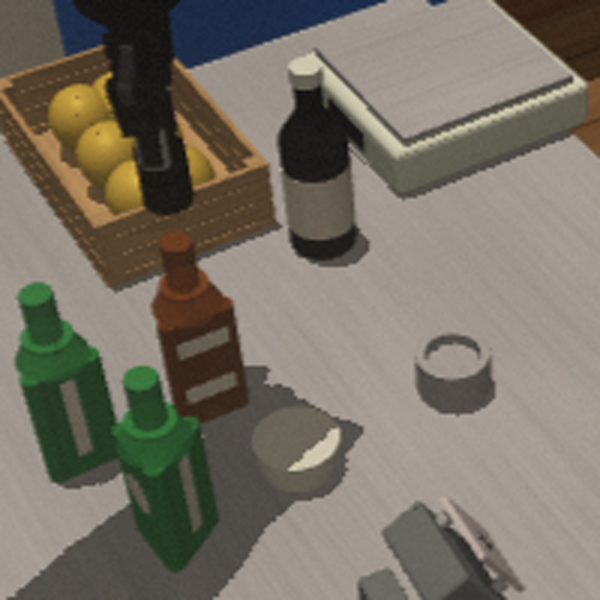

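Emit:
servo_tool(commands=[[1,[-207,11,0],0],[1,[-207,11,0],0],[1,[-207,11,0],0],[1,[-207,11,0],0],[1,[-207,11,0],0],[1,[-207,11,0],0],[1,[-207,11,0],0]])

```text
time: 6.25
position: [0.6606, 0.1952, 0.2271]
ee_rot: [-0.001, 0.267, 0.964, -0.0]
force: [-0.2, 0.6, 0.1]
grip_width: 0.0349
```

```bash
python3 - <<'E'
from h import *
s,p,Rt=pose(); print(s['time'],p,s['grip_width'],s['force'])
c=cam('wrist'); save(c,'w2'); P,uv=cloud(c)
m=(np.hypot(P[:,0]-.6625,P[:,1]-.1955)<.05)&(P[:,2]>.036)&(P[:,2]<.046);Q=P[m]; print(len(Q))
if len(Q)>20: 
  Q=Q*1e3; print(cv2.minEnclosingCircle(Q[:,:2].astype(np.float32)),np.median(Q[:,2]))
E
```

```text
6.25 [0.66055484 0.19516356 0.22713167] 0.03486888399667953 [-0.23970578  0.6129702   0.05763472]
1945
((664.5988159179688, 195.3358612060547), 31.903825759887695) 40.16791672111047
```

View pics/w2.png

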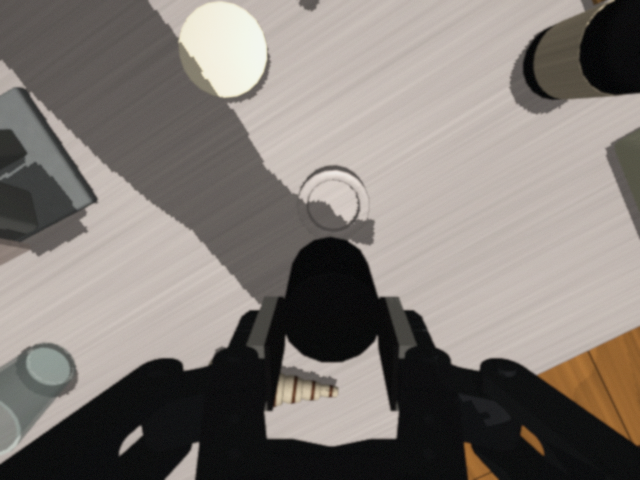

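```bash
python3 - <<'E'
from h import *
s,p,Rt=pose(); print(p)
c=cam('wrist'); P,uv=cloud(c); im=c['image'][uv[:,1],uv[:,0]].astype(int).sum(1)
d=(P-p)@Rt
m=(np.abs(d[:,0])<.03)&(np.abs(d[:,1])<.016)&(d[:,2]>-.05)&(d[:,2]<.0)
t=d[m]; z=np.median(t[t[:,2]<-.02,2]); print('top z',z)
t=t[np.abs(t[:,2]-z)<.003]; print(len(t),t[:,0].min(),t[:,0].max(),t[:,1].min(),t[:,1].max())
m=(np.hypot(P[:,0]-.6635,P[:,1]-.1955)<.05)&(P[:,2]>.036)&(P[:,2]<.046);Q=d[m]*1e3
print(cv2.minEnclosingCircle(Q[:,:2].astype(np.float32)))
E
```

```text
[0.66026715 0.1955653  0.22779837]
top z -0.03008364757348148
6837 -0.01904270850082576 0.019091139072047576 -0.015993196173732353 0.015992863266063074
((-4.174254417419434, 2.239914655685425), 31.951627731323242)
```

Emit:
servo_tool(commands=[[1,[-3.5,1.5,40],0],[1,[-3.5,1.5,90],0],[1,[-3.5,1.5,135],0],[1,[-3.5,1.5,160],0],[1,[-3.5,1.5,170],0],[1,[-3.5,1.5,175],0],[1,[-3.5,1.5,180],0],[1,[-3.5,1.5,182],0],[1,[-3.5,1.5,182],0]])

```text
time: 7.25
position: [0.6655, 0.1945, 0.0468]
ee_rot: [0.001, 0.267, 0.964, 0.0]
force: [0.1, -0.5, -0.1]
grip_width: 0.0353
```

Emit:
servo_tool(commands=[[1,[0.5,0,1.5],0],[1,[0.5,0,1.5],0],[0,[0.5,0,1.5],0],[-0.4,[0.5,0,1.5],0],[-0.8,[0.5,0,1.5],0],[-1,[0.5,0,-40],0],[-1,[0.5,0,-90],0],[-1,[0.5,0,-140],0],[-1,[0.5,0,-165],0],[-1,[0.5,0,-165],0]])

```text
time: 8.25
position: [0.6661, 0.1949, 0.2157]
ee_rot: [0.003, 0.267, 0.964, 0.002]
force: [0.7, -0.5, -0.3]
grip_width: 0.0855
```

```bash
python3 - <<'E'
from h import *
s,p,Rt=pose(); print(s['time'],p,s['q'].round(3),s['grip_width'],s['force'])
c=cam('wrist'); save(c,'w3'); P,uv=cloud(c); d=(P-p)@Rt*1e3
m=(np.hypot(P[:,0]-.6635,P[:,1]-.1955)<.05)
for lo,hi in((.036,.046),(.070,.080)):
  k=m&(P[:,2]>lo)&(P[:,2]<hi); print(lo,k.sum(), cv2.minEnclosingCircle(P[k][:,:2].astype(np.float32)*1000) if k.sum()>5 else '',np.median(P[k][:,2]))
w=np.array([.4775,.2923,0.2104])-p; print('to bottle tool mm',(Rt.T@w*1000).round(1))
E
```

```text
8.25 [0.66611239 0.19486329 0.21572365] [ 0.164  0.512  0.444  1.496 -0.     0.704] 0.0855270754315868 [ 0.70121215 -0.48853463 -0.28115294]
0.036 1812 ((664.6815185546875, 195.12002563476562), 31.9580135345459) 0.04022406402399609
0.07 1882 ((665.525390625, 194.6961212158203), 18.887441635131836) 0.07532761076277292
to bottle tool mm [211.9 -13.4   4.1]
```

View pics/w3.png

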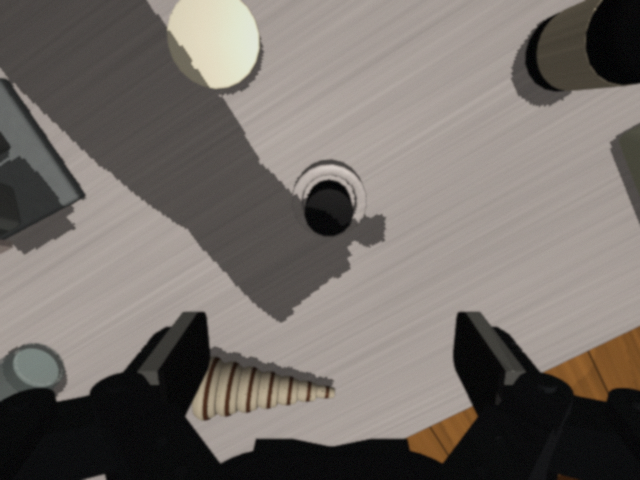

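Emit:
servo_tool(commands=[[-1,[40,-3,0],0.149],[-1,[85,-6,0],0.298],[-1,[130,-9,0],0.447],[-1,[175,-12,0],0.596],[-1,[212,-13,0],0.745],[-1,[212,-13,0],0.894],[-1,[212,-13,0],1.043],[-1,[212,-13,0],1.192],[-1,[212,-13,0],1.341],[-1,[212,-13,0],1.49]])

```text
time: 9.3
position: [0.4754, 0.2922, 0.2091]
ee_rot: [-0.0, 0.851, 0.525, -0.001]
force: [-0.5, 0.7, -0.1]
grip_width: 0.0853
```

Emit:
servo_tool(commands=[[-1,[0,0,0],0.149],[-1,[0,0,0],0.298],[-1,[0,0,20],0.447],[-1,[0,0,30],0.596],[-1,[0,0,30],0.604],[-1,[0,0,30],0.604]])

```text
time: 9.9
position: [0.4757, 0.2922, 0.1801]
ee_rot: [0.0, 0.967, 0.253, -0.001]
force: [0.1, -0.5, 1.2]
grip_width: 0.0855
```

```bash
python3 - <<'E'
from h import *
s,p,Rt=pose(); print(s['time'],p,s['q'].round(3),'psi',np.degrees(np.arctan2(Rt[1,1],Rt[0,1])),s['force'])
c=cam('wrist'); save(c,'w4'); P,uv=cloud(c); d=(P-p)@Rt*1e3
m=(np.hypot(P[:,0]-.4775,P[:,1]-.2923)<.03)&(P[:,2]>.168)&(P[:,2]<.18)
print(m.sum(), cv2.minEnclosingCircle(P[m][:,:2].astype(np.float32)*1000),cv2.minEnclosingCircle(d[m][:,:2].astype(np.float32)),np.median(P[m][:,2]))
E
```

```text
9.9 [0.4757385  0.29221422 0.18014782] [ 0.401  0.282 -0.007  1.284  0.     3.03 ] psi -60.68307805453766 [ 0.07248106 -0.54433023  1.17169536]
2479 ((478.8810119628906, 291.5504150390625), 13.367263793945312) ((2.4300127029418945, 2.120271682739258), 13.369756698608398) 0.17429130256788586
```

View pics/w4.png

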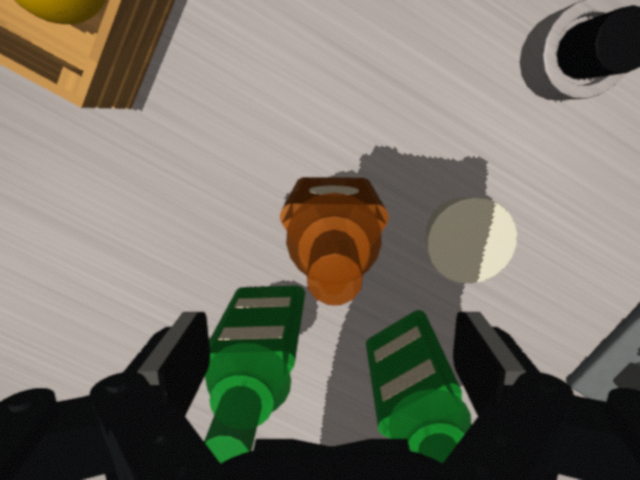

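The round label faces tool +x at (334,188), as planned. The neck is about 2 mm off in x and y. I grip the neck, then lean the bottle about its lower front edge.

Emit:
servo_tool(commands=[[-1,[2,1.5,25],0],[-1,[2,1.5,40],0],[-1,[2,1.5,40],0],[0.4,[2,1.5,40],0],[1,[2,1.5,40],0],[1,[2,1.5,40],0],[1,[2,1.5,40],0],[1,[2,1.5,40],0]], newtons=20)

```text
time: 10.75
position: [0.4789, 0.2923, 0.1416]
ee_rot: [-0.0, 0.968, 0.251, 0.001]
force: [-0.8, 0.8, 6.1]
grip_width: 0.0243
```

Emit:
servo_tool(commands=[[1,[15,0,0],0],[1,[30,0,-0.5],0],[1,[44,0,1],0],[1,[55,0,3],0],[1,[65,0,5.5],0],[1,[74,0,8.5],0],[1,[82,0,11.5],0],[1,[82,0,11.5],0]])

```text
time: 11.55
position: [0.5521, 0.3328, 0.1301]
ee_rot: [-0.0, 0.968, 0.251, 0.002]
force: [1.7, 0.4, 7.4]
grip_width: 0.0242
```

```bash
python3 - <<'E'
from h import *
s,p,Rt=pose(); print(s['time'],p,s['q'].round(3),s['grip_width'],s['force'],s['torque'])
c=cam('side'); save(c,'s2',(160,80,360,280),3)
E
```

```text
11.55 [0.55206752 0.33278894 0.13011847] [0.412 0.445 0.114 1.237 0.    3.046] 0.024164728501369265 [1.67893733 0.40031466 7.37207535] [ 0.23712431 -0.3105128  -0.04958506]
```

View pics/s2.png

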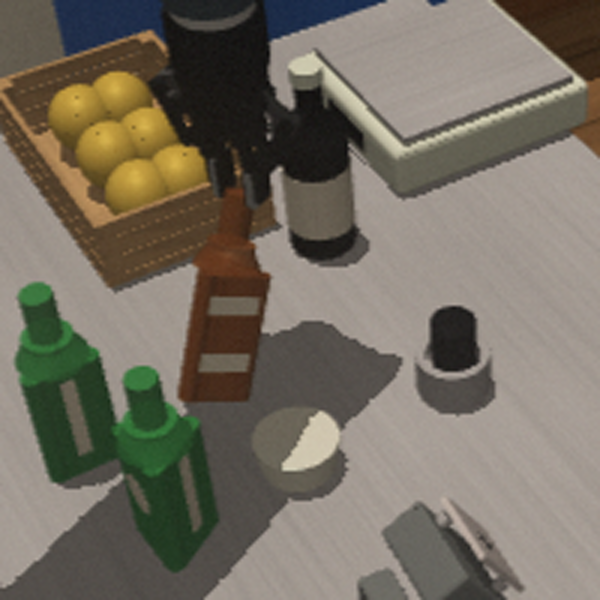

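The bottle leans about its lower edge, at crop (225,330). The cap sits in the holder. I lift and check whether the lean holds.

Emit:
servo_tool(commands=[[1,[0,0,-20],0],[1,[0,0,-60],0],[1,[0,0,-100],0],[1,[0,0,-120],0],[1,[0,0,-120],0]])

```text
time: 12.1
position: [0.5511, 0.3323, 0.2522]
ee_rot: [-0.0, 0.968, 0.251, 0.002]
force: [-1.2, -1.0, -2.8]
grip_width: 0.0241
```

```bash
cat >> fit.py <<'E'
def axis_tilt(p,Rt,names=('side','scene')):
    """fit bottle in tool frame: tilt about tool y through a pivot; returns tilt (lean toward tool +x) deg and body cloud stats"""
    T=[]
    for n in names:
        c=cam(n); P,uv=cloud(c); im=c['image'][uv[:,1],uv[:,0]].astype(int)
        d=(P-p)@Rt*1e3
        amb=(im[:,0]>1.6*im[:,2]+10)&(im[:,0]>im[:,1]*1.35)
        m=amb&(np.abs(d[:,1])<45)&(d[:,2]>8)&(d[:,2]<150)&(np.abs(d[:,0])<130)
        T.append(d[m])
    return np.vstack(T)
def bottle_model(T,face_to_x=True):
    # bottle frame: origin underside centre; lean th about tool y: axis up dir in tool = (sin th,0,-cos th); front normal n=(cos th,0,sin th)
    from scipy.optimize import least_squares
    def res(x):
        th,ox,oy,oz=x; u=np.array([np.sin(th),0,-np.cos(th)]); n=np.array([np.cos(th),0,np.sin(th)])
        g=np.array([ox,oy,oz])  # point on axis at height 158-19? -> choose height 60
        d=T-g; a=d@u+60; X=d@n; Y=d[:,1]
        body=tri_sdf(np.c_[X,Y],np.zeros(2),0.0)
        r=np.hypot(X,Y)
        dz=np.where(a<0,-a,0)
        neck=np.where(a>126,r-20,r-np.interp(a,[110,126],[26,16]))
        return np.where(a<112,np.hypot(np.maximum(body,0),dz)+np.minimum(body,0),0*neck)
    best=None
    for th in (0,.3,.6):
        q=least_squares(res,[th,-90*np.sin(th),0,80*np.cos(th)],loss='soft_l1',f_scale=2,x_scale=[.02,1,1,1])
        if best is None or q.cost<best.cost: best=q
    return best.x,best.cost/len(T)
E
python3 - <<'E'
from fit import *
s,p,Rt=pose(); print(s['time'],p,s['force'],s['torque'])
c=cam('side'); save(c,'s3',(160,30,360,230),3)
T=axis_tilt(p,Rt); x,cst=bottle_model(T); print(len(T),np.degrees(x[0]),x[1:],cst)
E
```

```text
12.1 [0.55107807 0.33225442 0.25216914] [-1.23527607 -1.03844344 -2.75453891] [-0.0397202   0.15195297  0.00424232]
1433 18.62432485617521 [-72.24594626  -5.32131024 199.40701286] 0.0
```

View pics/s3.png

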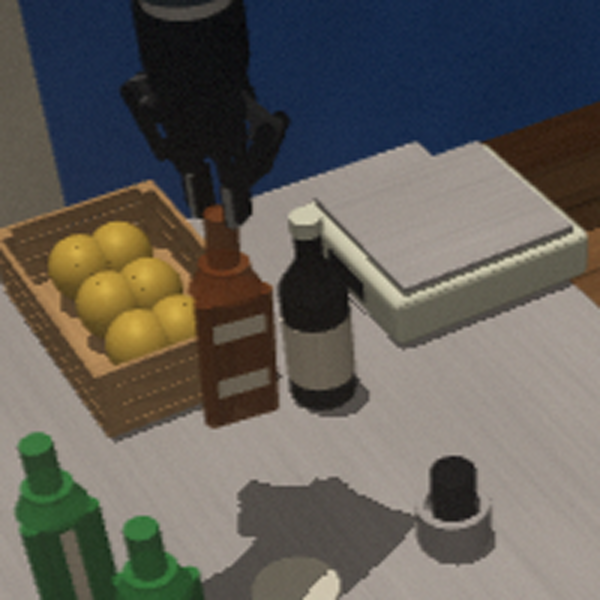

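```bash
python3 - <<'E'
from fit import *
s,p,Rt=pose()
for n in('scene','side'):
    c=cam(n); P,uv=cloud(c); im=c['image'][uv[:,1],uv[:,0]].astype(int); d=(P-p)@Rt*1e3
    amb=(im[:,0]>1.5*im[:,2]+8)&(im[:,0]>im[:,1]*1.3)
    m=amb&(np.abs(d[:,1])<40)&(d[:,2]>-40)&(d[:,2]<190)&(np.abs(d[:,0])<120); Q=d[m]
    print(n,m.sum(),'z range',np.percentile(Q[:,2],[0,1,99,100]))
    for lo in range(-40,190,15):
        k=(Q[:,2]>=lo)&(Q[:,2]<lo+15)
        if k.sum()>3: print(lo,k.sum(),Q[k].mean(0).round(1),'x',Q[k][:,0].min().round(),Q[k][:,0].max().round(),'y',Q[k][:,1].min().round(),Q[k][:,1].max().round())
    if n=='side': save(c,'s4',(210,80,270,180),6)
E
```

```text
scene 712 z range [-32.51566949 -18.06474033 138.14730229 141.78552877]
-25 27 [  3.   10.1 -15.6] x -8.0 13.0 y 1.0 15.0
-10 46 [ 1.2  9.9 -2. ] x -12.0 13.0 y 3.0 17.0
5 114 [ 4.1 10.6 12.3] x -18.0 22.0 y -16.0 24.0
20 161 [ 3.3 15.9 27.2] x -31.0 29.0 y -34.0 36.0
35 54 [ 1.7 21.9 42.3] x -33.0 23.0 y -3.0 35.0
50 28 [14.2 22.3 57.3] x -31.0 24.0 y -15.0 34.0
65 62 [ 2.2 22.7 71.8] x -28.0 24.0 y -18.0 33.0
80 68 [ 1.1 22.  87.4] x -29.0 25.0 y 6.0 36.0
95 33 [ 11.9  22.  101.7] x -29.0 25.0 y -5.0 34.0
110 54 [  5.2  20.8 119. ] x -29.0 26.0 y -16.0 35.0
125 61 [  4.2  20.3 132.1] x -28.0 26.0 y -22.0 34.0
side 1200 z range [-36.29986864 -34.34417718 138.24905378 141.23035648]
-40 58 [ -7.9  -1.  -32. ] x -16.0 6.0 y -13.0 10.0
-25 60 [-10.4   6.  -17.3] x -18.0 5.0 y -11.0 14.0
-10 59 [-8.8  6.  -2.2] x -16.0 5.0 y -11.0 14.0
5 177 [-9.5  7.1 12.2] x -28.0 18.0 y -20.0 24.0
20 189 [-13.1  11.8  27.3] x -38.0 22.0 y -26.0 34.0
35 114 [-13.2  15.9  41.9] x -37.0 17.0 y -5.0 34.0
50 40 [-20.2  10.7  57.6] x -38.0 18.0 y -6.0 34.0
65 127 [-11.5  16.7  72. ] x -37.0 18.0 y -5.0 34.0
80 128 [-11.2  16.3  87.2] x -37.0 18.0 y -7.0 34.0
95 47 [-17.3  10.8 101.1] x -35.0 19.0 y -5.0 32.0
110 92 [-10.   16.2 118.9] x -33.0 22.0 y -7.0 33.0
125 107 [ -8.2  16.5 132.6] x -32.0 21.0 y -3.0 33.0
```

View pics/s4.png

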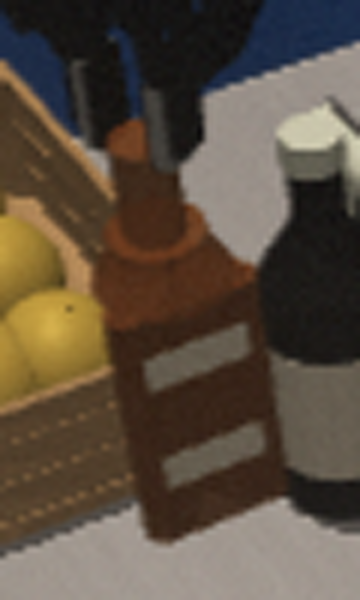

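The bottle hangs freely from the 20 N grip, without slipping (underside 140 mm below the TCP). The plan is to let it lie on the plate with the light grip, lock it with a stronger grip, then press. I carry it to in front of the reader first.

Emit:
servo_tool(commands=[[1,[-13,37,0],-0.149],[1,[-26,73,0],-0.298],[1,[-40,110,0],-0.447],[1,[-53,147,0],-0.596],[1,[-66,184,0],-0.745],[1,[-80,220,0],-0.894],[1,[-93,257,0],-1.043],[1,[-106,294,0],-1.192],[1,[-119,330,0],-1.341],[1,[-132,367,0],-1.49]])

```text
time: 13.35
position: [0.613, -0.0544, 0.2481]
ee_rot: [-0.001, 0.539, 0.843, -0.0]
force: [0.0, 0.8, -2.3]
grip_width: 0.0242
```

Emit:
servo_tool(commands=[[1,[0,0,10],-0.149],[1,[0,0,20],-0.298],[1,[0,0,30],-0.447],[1,[0,0,40],-0.596],[1,[0,0,50],-0.745],[1,[0,0,58],-0.894],[1,[0,0,58],-1.043],[1,[0,0,58],-1.053],[1,[0,0,58],-1.053]])

```text
time: 14.25
position: [0.613, -0.0529, 0.1906]
ee_rot: [-0.001, 0.047, 0.999, 0.0]
force: [0.1, 0.4, -3.0]
grip_width: 0.0238
```

```bash
python3 - <<'E'
from h import *
s,p,Rt=pose(); print(s['time'],p,s['q'].round(3),'psi',np.degrees(np.arctan2(Rt[1,1],Rt[0,1])),s['force'],s['torque'])
for n in('side','scene'):
    c=cam(n); save(c,n+'5',(240,140,400,340) if n=='side' else (230,120,390,320),3)
h=np.array([.5455,-.0465,0])+np.array([.9962,-.0872,0])*(-.031); h[2]=.1936
print('to flat pose, tool mm',(Rt.T@(h-p)*1e3).round(1))
E
cd pics; python3 -c "
import cv2,numpy as np
cv2.imwrite('both5.png',cv2.resize(np.hstack([cv2.imread('side5.png'),cv2.imread('scene5.png')]),(800,500)))"
```

```text
14.25 [ 0.61302345 -0.05290571  0.19062802] [-0.222  0.376  0.16   1.356 -0.    -0.128] psi 84.57933203945845 [ 0.13814257  0.38588359 -3.03996496] [-0.01092684  0.02369479  0.00087482]
to flat pose, tool mm [98.8 -0.2 -2.8]
```

View pics/both5.png

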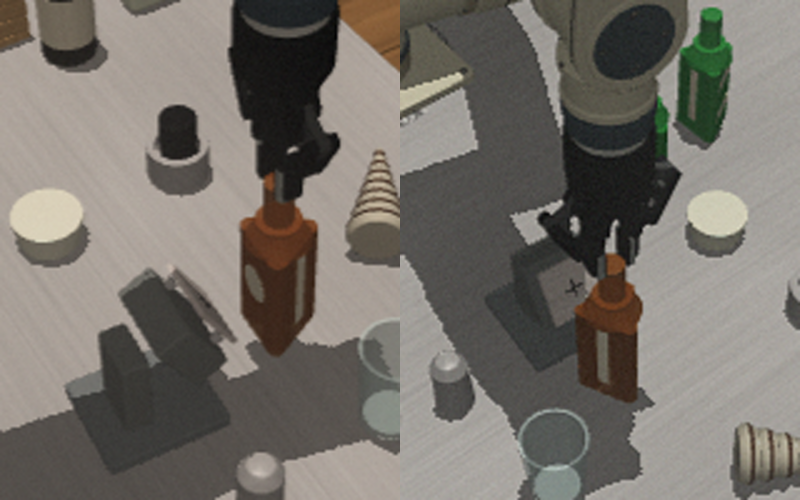

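The side view shows the round label facing the plate, with the bottle hanging upright in front of it. I move in slowly.

Emit:
servo_tool(commands=[[1,[15,0,-3],0],[1,[25,0,-3],0],[1,[33,0,-3],0],[1,[41,0,-3],0],[1,[49,0,-3],0],[1,[57,0,-3],0],[1,[65,0,-3],0],[1,[73,0,-3],0],[1,[81,0,-3],0],[1,[88,0,-3],0]])

```text
time: 15.35
position: [0.5251, -0.0449, 0.1945]
ee_rot: [0.0, 0.045, 0.999, 0.0]
force: [1.3, -0.1, -2.5]
grip_width: 0.024
```

Emit:
servo_tool(commands=[[1,[5,0,0],0],[1,[9,0,0],0],[1,[9,0,0],0],[1,[9,0,0],0]])

```text
time: 15.75
position: [0.517, -0.0442, 0.1946]
ee_rot: [0.0, 0.045, 0.999, -0.0]
force: [1.0, -0.4, -1.5]
grip_width: 0.0243
```

```bash
python3 - <<'E'
from h import *
s,p,Rt=pose(); print(s['time'],p,'psi',np.degrees(np.arctan2(Rt[1,1],Rt[0,1])),s['force'],s['torque'])
for n in('side','scene'):
    c=cam(n); save(c,n+'6',(240,140,400,340) if n=='side' else (230,120,390,320),3)
h=np.array([.5455,-.0465,0])+np.array([.9962,-.0872,0])*(-.031); h[2]=.1936
print('to flat pose, tool mm',(Rt.T@(h-p)*1e3).round(1))
E
cd pics; python3 -c "
import cv2,numpy as np
cv2.imwrite('both6.png',cv2.resize(np.hstack([cv2.imread('side6.png'),cv2.imread('scene6.png')]),(800,500)))"
```

```text
15.75 [ 0.51695549 -0.04417388  0.19455438] psi 84.79794872696591 [ 0.95316739 -0.42801101 -1.48253477] [ 0.07935844 -0.27926015  0.02490094]
to flat pose, tool mm [2.4 0.2 1. ]
```

View pics/both6.png

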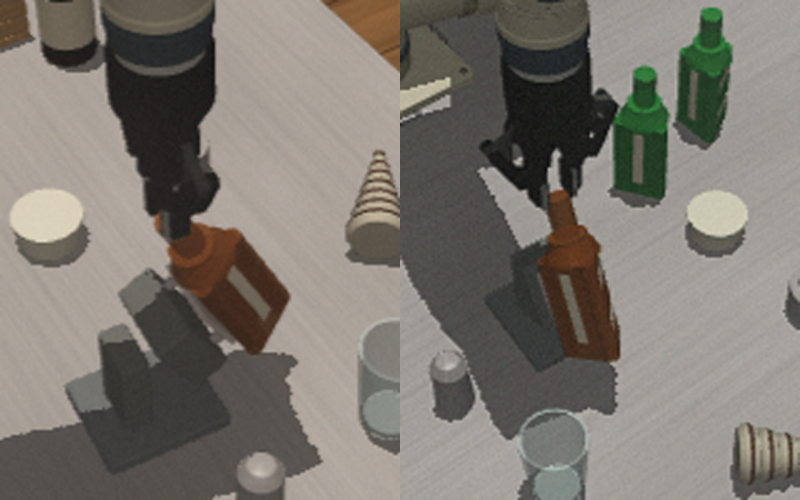

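Emit:
servo_tool(commands=[[1,[1.5,0,1],0],[1,[2,0,1],0],[1,[2,0,1],0],[1,[2,0,1],0]], newtons=100)

```text
time: 16.25
position: [0.5149, -0.044, 0.1934]
ee_rot: [0.0, 0.045, 0.999, -0.0]
force: [1.6, -0.3, -1.5]
grip_width: 0.0193
```

Emit:
servo_tool(commands=[[1,[0.9,0,0.5],0],[1,[1.7,0,1],0],[1,[2.6,0,1.5],0],[1,[2.6,0,1.5],0]])

```text
time: 16.65
position: [0.5121, -0.0437, 0.1919]
ee_rot: [0.0, 0.045, 0.999, -0.0]
force: [2.1, 0.2, 0.8]
grip_width: 0.0192
```

```bash
python3 - <<'E'
from h import *
n=np.array([.9962*.866,-.0872*.866,.5])
for i in range(4):
    s,p,Rt=pose(); print(s['time'],p.round(4),s['force'].round(2),'N',((s['force']+[0,0,3.0])@n).round(2),s['torque'].round(3)); vision.camera('side')
E
```

```text
16.65 [ 0.5121 -0.0437  0.1919] [2.15 0.23 0.78] N 3.72 [-0.183 -0.657  0.005]
16.7 [ 0.5122 -0.0437  0.192 ] [ 2.77  0.15 -0.53] N 3.61 [-0.042 -0.596  0.052]
16.75 [ 0.5122 -0.0438  0.192 ] [ 0.93  0.17 -0.13] N 2.22 [-0.037 -0.637  0.036]
16.8 [ 0.5122 -0.0437  0.192 ] [1.33 0.39 0.22] N 2.73 [ 0.001 -0.648  0.06 ]
```

Emit:
servo_tool(commands=[[1,[0.9,0,0.5],0],[1,[0.9,0,0.5],0],[1,[0.9,0,0.5],0],[1,[0.9,0,0.5],0],[1,[0.9,0,0.5],0]])

```text
time: 17.35
position: [0.5113, -0.0437, 0.1914]
ee_rot: [-0.0, 0.045, 0.999, -0.0]
force: [2.0, 0.7, 0.8]
grip_width: 0.0193
```

```bash
cat > chk.py <<'E'
from fit import *
from scipy.optimize import least_squares
n=np.array([.9962*.866,-.0872*.866,.5]); F=[];TQ=[]
def body(c,p,Rt):
    P,uv=cloud(c); im=c['image'][uv[:,1],uv[:,0]].astype(int); d=(P-p)@Rt*1e3
    q=(P-np.array([.5455,-.0465,.115]))@np.c_[n,[.0872,.9962,0],np.cross(n,[.0872,.9962,0])]*1e3
    m=(q[:,0]>2)&(q[:,0]<70)&(np.abs(q[:,1])<50)&(q[:,2]>-75)&(q[:,2]<48)&(d[:,2]>15); return d[m]
Q=[]
for nm in('side','scene','side','scene'):
    s,p,Rt=pose(); F.append((s['force']+[0,0,3.0])@n); TQ.append(s['torque'])
    c=cam(nm); Q.append(body(c,p,Rt)); 
    if nm=='side': save(c,'chk_'+str(round(s['time'],2)),(250,150,370,270),5)
T=np.vstack(Q); print(s['time'],p.round(4),'N',np.round(F,2),np.mean(F).round(2),'tq',np.mean(TQ,0).round(3),len(T))
def res(x):
    th,ph,ox,oy,oz=x; u=np.array([np.sin(th),0,-np.cos(th)]); X0=np.array([np.cos(th),0,np.sin(th)]); Y0=np.array([0,1,0])
    d=T-[ox,oy,oz]; a=d@u+60; b=tri_sdf(np.c_[d@X0,d@Y0],np.zeros(2),ph); e=np.maximum(-a,0)+np.maximum(a-110,0)
    return np.hypot(np.maximum(b,0),e)+np.minimum(np.abs(np.minimum(b,0)),np.abs(a)+30*(e>0))
r=least_squares(res,[.52,0,-50,0,68],loss='soft_l1',f_scale=2,x_scale=[.02,.02,1,1,1])
th,ph=r.x[:2]; print('lean',np.degrees(th),'spin',np.degrees(ph),r.x[2:],'cost',r.cost/len(T))
X0=np.array([np.cos(th),0,np.sin(th)]); f=r.x[2:]+22*X0; fw=p+Rt@f/1e3
print('face pt',fw.round(4),'normal err deg',np.degrees(np.arccos(np.clip(-(Rt@X0)@n,-1,1))))
q=(fw-np.array([.5455,-.0465,.115]))@np.c_[n,[.0872,.9962,0],np.cross(n,[.0872,.9962,0])]*1e3; print('rel mark n,y,z mm',q.round(1))
E
python3 chk.py; ls pics | tail -3
```

```text
17.5 [ 0.5113 -0.0436  0.1914] N [3.55 2.73 3.08 2.5 ] 2.96 tq [-0.054 -0.645  0.03 ] 3517
lean 28.012745726574707 spin -0.5395189719644699 [-52.06886203  -1.95483558  69.83850026] cost 0.9004214867024288
face pt [ 0.5437 -0.0486  0.1112] normal err deg 2.020419556244516
rel mark n,y,z mm [-3.3 -2.2 -2.5]
w3.png
w4.png
wrist0.png
```

Emit:
servo_tool(commands=[[1,[1.0,0,0.6],0],[1,[1.0,0,0.6],0],[1,[1.0,0,0.6],0],[1,[1.0,0,0.6],0],[1,[1.0,0,0.6],0],[1,[1.0,0,0.6],0]])

```text
time: 18.15
position: [0.5103, -0.0436, 0.1908]
ee_rot: [0.0, 0.045, 0.999, 0.0]
force: [2.9, 0.2, 0.3]
grip_width: 0.0193
```

```bash
python3 chk.py; ls pics | grep chk
```

```text
18.3 [ 0.5103 -0.0436  0.1908] N [4.15 3.47 3.3  1.86] 3.19 tq [-0.051 -0.661  0.007] 3529
lean 28.352712104234804 spin -0.5235020668763277 [-52.73564267  -1.87672448  69.33682151] cost 0.9201768507830834
face pt [ 0.5434 -0.0484  0.111 ] normal err deg 1.6839697555108972
rel mark n,y,z mm [-3.7 -2.1 -2.5]
chk_17.35.png
chk_17.45.png
chk_18.15.png
chk_18.25.png
```

View pics/chk_18.25.png

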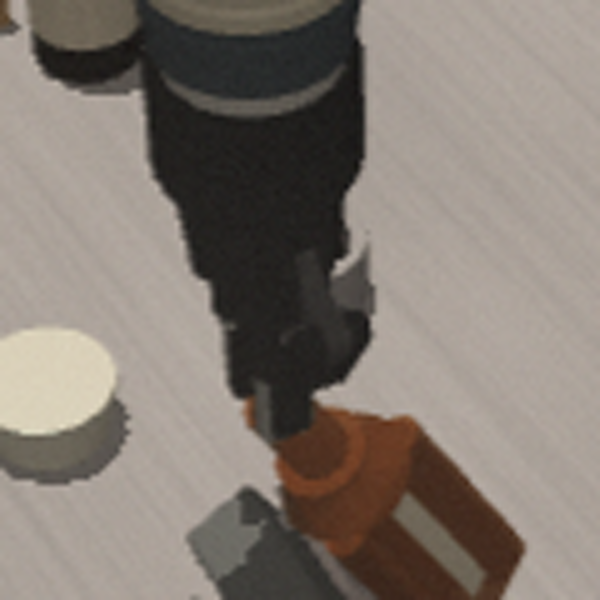

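Emit:
servo_tool(commands=[[1,[0.8,0,0.5],0],[1,[0.8,0,0.5],0],[1,[0.8,0,0.5],0],[1,[0.8,0,0.5],0],[1,[0.8,0,0.5],0]])

```text
time: 18.85
position: [0.5095, -0.0435, 0.1903]
ee_rot: [0.0, 0.045, 0.999, -0.0]
force: [1.9, -0.3, -0.5]
grip_width: 0.019
```

Emit:
servo_tool(commands=[[1,[-4,0,-2.5],0],[1,[-12,0,-7],0],[1,[-40,0,-7],0],[1,[-80,0,-7],0],[1,[-80,45,-7],0],[1,[-80,90,-7],0],[1,[-78,130,-7],0],[1,[-78,146,-7],0],[1,[-78,146,-7],0]])

```text
time: 19.75
position: [0.6002, 0.0971, 0.1967]
ee_rot: [-0.001, 0.044, 0.999, 0.0]
force: [0.3, -1.0, -2.8]
grip_width: 0.0193
```

Emit:
servo_tool(commands=[[1,[0,0,10],0],[1,[0,0,20],0],[1,[0,0,30],0],[1,[0,0,30],0],[1,[0,0,30],0],[1,[0,0,30],0]], newtons=20)

```text
time: 20.35
position: [0.6007, 0.0945, 0.1677]
ee_rot: [0.0, 0.046, 0.999, 0.0]
force: [0.9, -0.5, -3.0]
grip_width: 0.0191
```

```bash
python3 - <<'E'
from h import *
s,p,Rt=pose(); print(s['time'],p,s['grip_width'],s['force'],s['torque'])
for n in('side','scene'):
    c=cam(n); save(c,n+'7',(240,80,400,280) if n=='side' else (230,80,390,280),3)
E
cd pics; python3 -c "
import cv2,numpy as np
cv2.imwrite('both7.png',cv2.resize(np.hstack([cv2.imread('side7.png'),cv2.imread('scene7.png')]),(800,500)))"
```

```text
20.35 [0.60065404 0.09445194 0.16766969] 0.019057391703183674 [ 0.8553802  -0.49001186 -3.04714755] [ 0.01304943  0.11030707 -0.04041082]
```

View pics/both7.png

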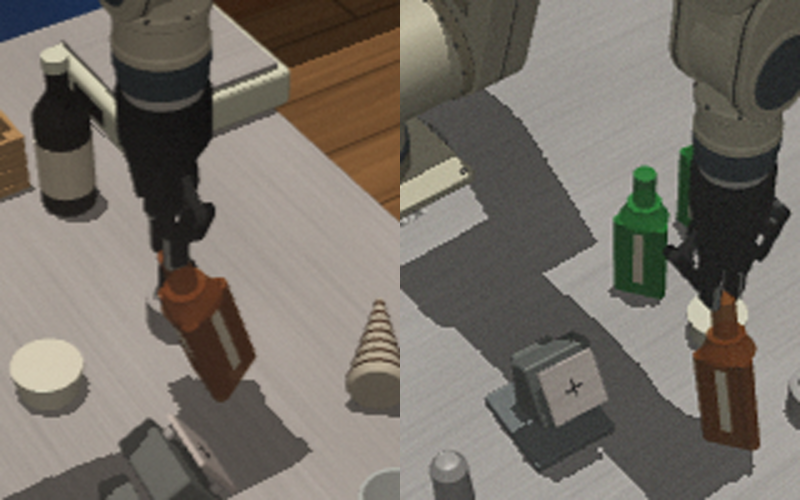

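The plate is out again with its cross visible. The bottle is still leaning: the grip did not relax from 100 N (width still 19 mm). I'll touch its edge down, ease the grip by width, swing it upright and set it down.

Emit:
servo_tool(commands=[[1,[40,0,10],0],[1,[60,0,20],0],[1,[60,0,28],0],[1,[60,0,34],0],[1,[60,0,36],0],[1,[60,0,36],0],[0.6,[60,0,36],0],[0.46,[60,0,36],0],[0.46,[60,0,36],0]], newtons=20)

```text
time: 21.35
position: [0.5459, 0.0999, 0.1394]
ee_rot: [0.009, 0.046, 0.999, 0.0]
force: [-2.9, -2.6, 48.1]
grip_width: 0.0233
```

Emit:
servo_tool(commands=[[0.46,[0,0,-6],0],[0.46,[0,0,-6],0]])

```text
time: 21.55
position: [0.5422, 0.1002, 0.1401]
ee_rot: [0.003, 0.045, 0.999, 0.0]
force: [-0.3, -2.1, 19.8]
grip_width: 0.0234
```

```bash
python3 - <<'E'
from h import *
s,p,Rt=pose(); print(s['time'],p,s['grip_width'],s['force'],s['torque'])
for n in('side','scene'):
    c=cam(n); save(c,n+'8',(240,100,400,300) if n=='side' else (250,120,410,320),3)
E
cd pics; python3 -c "
import cv2,numpy as np
cv2.imwrite('both8.png',cv2.resize(np.hstack([cv2.imread('side8.png'),cv2.imread('scene8.png')]),(800,500)))"
```

```text
21.55 [0.54221769 0.10016979 0.14006055] 0.023377583360508117 [-0.26966505 -2.0663825  19.75616846] [-0.23992659  0.30124672 -0.00959272]
```

View pics/both8.png

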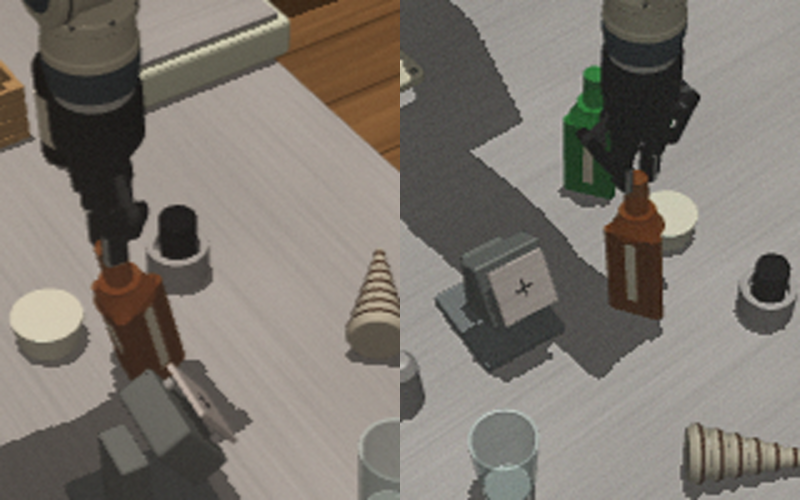

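Emit:
servo_tool(commands=[[0.46,[-8,0,-2.5],0],[0.46,[-18,0,-2.5],0],[0.46,[-30,0,-2],0],[0.46,[-40,0,-1],0],[0.46,[-42,0,-0.5],0],[0.46,[-42,0,-0.5],0]])

```text
time: 22.25
position: [0.584, 0.0961, 0.139]
ee_rot: [0.001, 0.046, 0.999, -0.0]
force: [-4.2, -0.5, 15.6]
grip_width: 0.0234
```

```bash
cat > look.py <<'E'
from fit import *
import sys
from scipy.optimize import least_squares
tag=sys.argv[1]
s,p,Rt=pose(); print(s['time'],p,s['grip_width'],s['force'],'psi',np.degrees(np.arctan2(Rt[1,1],Rt[0,1])))
T=[];ims=[]
for n in('side','scene'):
    c=cam(n); P,uv=cloud(c); d=(P-p)@Rt*1e3; im=c['image'][uv[:,1],uv[:,0]].astype(int)
    m=(P[:,2]>.012)&(np.abs(d[:,0])<110)&(np.abs(d[:,1])<42)&(d[:,2]>22)&((im[:,0]>1.3*im[:,1]))
    T.append(d[m]); v=(p+[0,0,-.06]-c['ew'])@c['Rw']; u0=int(c['f']*v[0]/-v[2]+c['cx']); v0=int(c['f']*v[1]/v[2]+c['cy'])
    l=min(max(u0-80,0),480);t=min(max(v0-90,0),300); ims.append(cv2.resize(c['image'][t:t+180,l:l+160,::-1],None,fx=2.5,fy=2.5,interpolation=cv2.INTER_CUBIC))
T=np.vstack(T); cv2.imwrite('pics/'+tag+'.png',np.hstack(ims))
def res(x):
    th,ph,ox,oy,oz=x; u=np.array([np.sin(th),0,-np.cos(th)]); X0=np.array([np.cos(th),0,np.sin(th)])
    d=T-[ox,oy,oz]; a=d@u+60; b=tri_sdf(np.c_[d@X0,d[:,1]],np.zeros(2),ph); e=np.maximum(-a,0)+np.maximum(a-112,0)
    return np.hypot(np.maximum(b,0),e)+np.minimum(np.abs(np.minimum(b,0)),20)
best=None
for th in(0,.25,.5):
  for ph in np.radians([0,30,60,90]):
    r=least_squares(res,[th,ph,-98*np.sin(th),0,80],loss='soft_l1',f_scale=2,x_scale=[.02,.02,1,1,1])
    if best is None or r.cost<best.cost: best=r
x=best.x; g=p+Rt@x[2:]/1e3
print(len(T),'lean',np.degrees(x[0]).round(1),'spin',np.degrees(x[1]).round(1)%120,'axis pt tool',x[2:].round(1),'world',g.round(4),'cost',best.cost/len(T))
E
python3 look.py L1
```

```text
22.25 [0.5839681  0.09612436 0.13902717] 0.02339758680945914 [-4.21570494 -0.53344704 15.64198972] psi 84.77654369864719
1087 lean -1.8 spin 119.1 axis pt tool [ 7.6 -3.5 73.4] world [0.5762 0.0933 0.0656] cost 1.3691471480326725
```

View pics/L1.png

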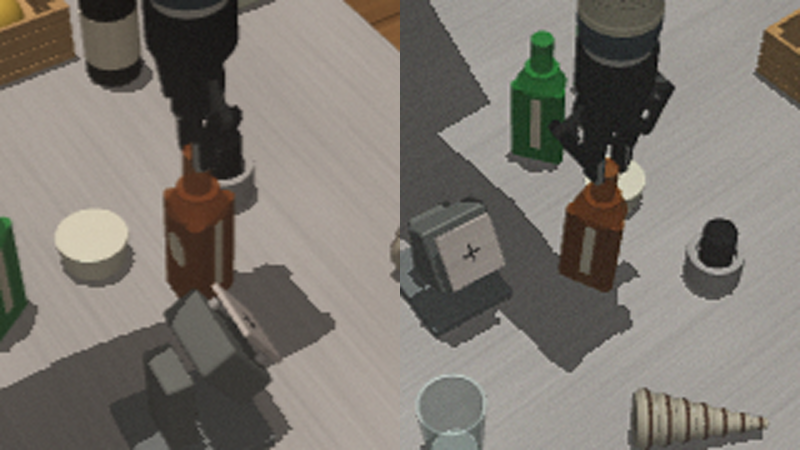

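Emit:
servo_tool(commands=[[0.46,[4,0,-1],0],[0.46,[7,0,-1.5],0],[0.3,[7,0,-1.5],0],[0,[7,0,-1.5],0],[-0.5,[7,0,-1.5],0],[-0.5,[7,0,-3],0],[-0.5,[7,0,-3],0]])

```text
time: 23.05
position: [0.5757, 0.0971, 0.1409]
ee_rot: [0.0, 0.045, 0.999, 0.0]
force: [-0.5, -0.0, 0.2]
grip_width: 0.0639
```

```bash
python3 look.py L2
```

```text
23.05 [0.57566418 0.09714594 0.14087193] 0.06394329609742026 [-0.4692672  -0.03710245  0.18443805] psi 84.79896903814847
1110 lean -0.0 spin 0.0 axis pt tool [-1.2 -4.3 70.9] world [0.5765 0.0928 0.07  ] cost 1.5067280436208441
```

View pics/L2.png

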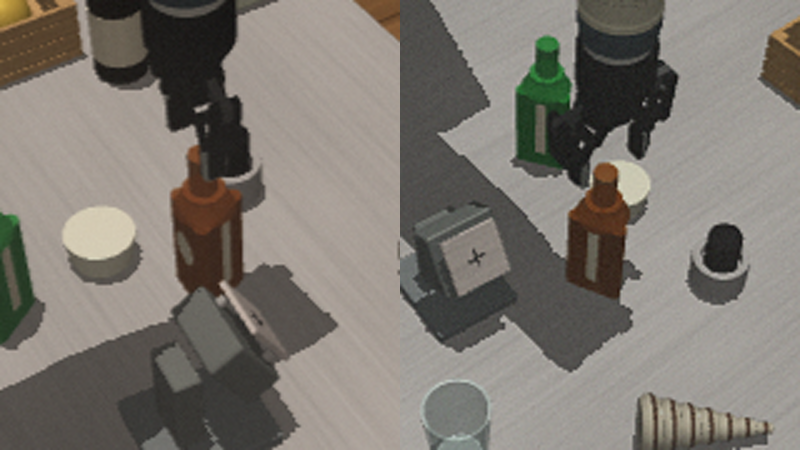

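Emit:
servo_tool(commands=[[-0.5,[0,0,0],-0.149],[-0.5,[0,0,0],-0.298],[-0.5,[0,0,0],-0.447],[-0.5,[0,0,0],-0.596],[-0.5,[0,0,0],-0.745],[-0.5,[0,0,0],-0.894],[-0.5,[0,0,0],-1.043],[-0.5,[0,0,0],-1.192],[-0.5,[0,0,0],-1.341],[-0.5,[0,0,0],-1.49]])

```text
time: 24.15
position: [0.5755, 0.0971, 0.1408]
ee_rot: [0.0, -0.646, 0.763, -0.0]
force: [0.1, -0.2, -0.1]
grip_width: 0.0638
```

Emit:
servo_tool(commands=[[-0.5,[0,0,0],-0.149],[-0.5,[0,0,0],-0.298],[-0.5,[0,0,0],-0.447],[-0.5,[0,0,0],-0.596],[-0.5,[0,0,0],-0.604],[-0.5,[0,0,0],-0.604]])

```text
time: 24.75
position: [0.5755, 0.0971, 0.1408]
ee_rot: [-0.0, 0.841, -0.541, 0.0]
force: [-0.8, -0.3, 0.3]
grip_width: 0.0641
```

```bash
cat > wr.py <<'E'
from h import *
import sys
s,p,Rt=pose(); print(s['time'],p,s['q'].round(3),'psi',np.degrees(np.arctan2(Rt[1,1],Rt[0,1])),s['force'])
c=cam('wrist'); save(c,sys.argv[1]); P,uv=cloud(c); d=(P-p)@Rt*1e3
zt=float(sys.argv[2]) if len(sys.argv)>2 else .174
m=(np.hypot(d[:,0],d[:,1])<24)&(np.abs(P[:,2]-zt)<.004)
if m.sum()>10: print('neck top tool mm',m.sum(),cv2.minEnclosingCircle(d[m][:,:2].astype(np.float32)),np.median(P[m][:,2]))
E
python3 wr.py w5
```

```text
24.75 [0.5755218  0.09709618 0.14078551] [ 0.023  0.34  -0.024  1.207  0.    -1.976] psi -155.45374327026525 [-0.79225099 -0.33967889  0.25033918]
neck top tool mm 3742 ((5.537840843200684, -1.3800323009490967), 13.378019332885742) 0.17424482128214833
```

View pics/w5.png

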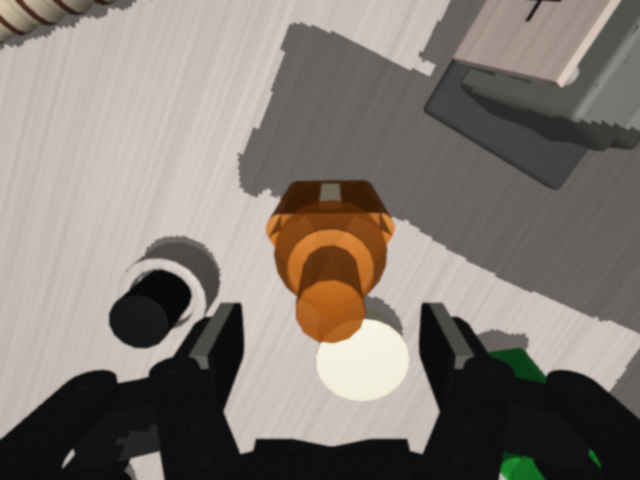

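The narrow label faces tool +x at (331,192), squarely. The neck is about 5 mm forward of centre. I correct, grip and carry it to the reader.

Emit:
servo_tool(commands=[[-0.5,[5,-1,-1],0],[0,[5,-1,-1],0],[0.6,[5,-1,-1],0],[1,[5,-1,-1],0],[1,[5,-1,-1],0],[1,[5,-1,-1],0]], newtons=20)

```text
time: 25.4
position: [0.5785, 0.093, 0.1419]
ee_rot: [0.0, 0.842, -0.539, 0.0]
force: [-0.7, -0.2, 1.1]
grip_width: 0.0242
```

```bash
python3 - <<'E'
from h import *
s,p,Rt=pose(); print(s['time'],p,s['grip_width'],s['force'],s['q'].round(2)); h=np.array([.613,-.053,p[2]+.06]); print((Rt.T@(h-p)*1e3).round(1),'turn to 85:',np.radians(np.degrees(np.arctan2(Rt[1,1],Rt[0,1]))+360-85))
E
```

```text
25.4 [0.57850121 0.09296482 0.14188076] 0.024179587669898896 [-0.67053932 -0.21841537  1.0932522 ] [ 0.02  0.34 -0.02  1.21 -0.   -1.99]
[147.   29.8 -60. ] turn to 85: 2.0903393576368314
```

Emit:
servo_tool(commands=[[1,[5,-3,-25],0.05],[1,[25,-16,-55],0.19],[1,[51,-33,-60],0.33],[1,[75,-22,-60],0.47],[1,[100,-11,-60],0.61],[1,[125,0,-60],0.75],[1,[154,14,-60],0.89],[1,[154,14,-60],1.03],[1,[154,14,-60],1.17],[1,[154,14,-60],1.31]])

```text
time: 26.4
position: [0.63, -0.0531, 0.201]
ee_rot: [-0.001, -0.337, 0.942, 0.0]
force: [0.3, 0.5, -3.1]
grip_width: 0.0241
```

Emit:
servo_tool(commands=[[1,[0,0,0],0.149],[1,[0,0,0],0.298],[1,[0,0,0],0.447],[1,[0,0,0],0.596],[1,[0,0,5],0.745],[1,[0,0,7],0.78],[1,[0,0,7],0.78]])

```text
time: 27.1
position: [0.63, -0.0526, 0.1939]
ee_rot: [-0.001, 0.044, 0.999, 0.0]
force: [-0.3, 0.3, -3.2]
grip_width: 0.0242
```

```bash
python3 - <<'E'
from h import *
s,p,Rt=pose(); print(s['time'],p,'psi',np.degrees(np.arctan2(Rt[1,1],Rt[0,1])),s['force'],s['torque'])
h=np.array([.5455,-.0465,0])+np.array([.9962,-.0872,0])*(-.031); h[2]=.1945
print('to flat pose, tool mm',(Rt.T@(h-p)*1e3).round(1))
E
python3 look.py L3
```

```text
27.1 [ 0.62996698 -0.05255982  0.19386261] psi 85.00707782660216 [-0.34691391  0.32926778 -3.17342491] [0.00882791 0.1054287  0.00623003]
to flat pose, tool mm [115.7  -1.3  -0.4]
27.1 [ 0.62996698 -0.05255982  0.19386261] 0.024185353837258113 [-0.34691391  0.32926778 -3.17342491] psi 85.00707782660216
1471 lean -3.3 spin 119.8 axis pt tool [ 7.8 -0.8 75.3] world [ 0.622  -0.0526  0.1186] cost 1.5994739095967303
```

View pics/L3.png

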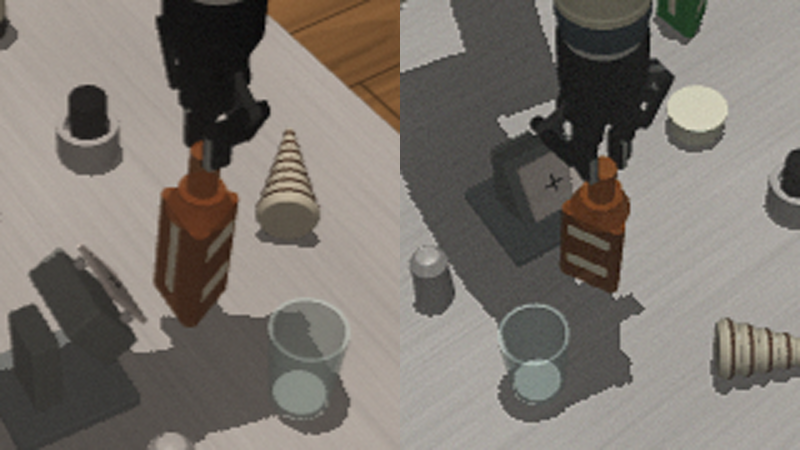

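The narrow label faces the plate. I make the same slow approach.

Emit:
servo_tool(commands=[[1,[20,0,0],0],[1,[40,-1,0],0],[1,[48,-1,0],0],[1,[56,-1,0],0],[1,[64,-1,0],0],[1,[72,-1,0],0],[1,[80,-1,0],0],[1,[88,-1,0],0],[1,[96,-1,0],0],[1,[104,-1,0],0]])

```text
time: 28.2
position: [0.5261, -0.0447, 0.1948]
ee_rot: [0.0, 0.043, 0.999, -0.0]
force: [0.7, 0.2, -4.0]
grip_width: 0.0242
```

Emit:
servo_tool(commands=[[1,[5,0,0],0],[1,[10,0,0],0],[1,[10.5,0,0],0],[1,[10.5,0,0],0]])

```text
time: 28.6
position: [0.5163, -0.0438, 0.195]
ee_rot: [0.0, 0.043, 0.999, -0.0]
force: [1.4, 0.5, -1.4]
grip_width: 0.024
```

Emit:
servo_tool(commands=[[1,[0,0,0],0],[1,[0,0,0],0],[1,[0,0,0],0]], newtons=100)

```text
time: 28.9
position: [0.5165, -0.0439, 0.1948]
ee_rot: [0.0, 0.043, 0.999, -0.0]
force: [1.4, -1.0, -1.1]
grip_width: 0.0187
```

```bash
python3 chk.py; python3 - <<'E'
from h import *
s,p,Rt=pose()
h=np.array([.5455,-.0465,0])+np.array([.9962,-.0872,0])*(-.031); h[2]=.1945
print(p,'to flat pose, tool mm',(Rt.T@(h-p)*1e3).round(1),s['grip_width'])
E
```

```text
29.05 [ 0.5163 -0.0438  0.1948] N [2.27 2.47 2.39 2.08] 2.3 tq [-0.087 -0.587 -0.029] 3561
lean 25.583337748268864 spin -0.42374744793307173 [-48.92948437  -0.48793482  71.51227707] cost 0.8961249273446912
face pt [ 0.5453 -0.0468  0.1138] normal err deg 4.422771541814645
rel mark n,y,z mm [-0.8 -0.3 -1. ]
[ 0.51631303 -0.04383378  0.19477162] to flat pose, tool mm [ 1.7 -0.1  0.3] 0.01903828832517515
```

Emit:
servo_tool(commands=[[1,[1,0,0.5],0],[1,[2,0,1],0],[1,[3,0,1.5],0],[1,[3.6,0,1.8],0],[1,[3.6,0,1.8],0],[1,[3.6,0,1.8],0]])

```text
time: 29.7
position: [0.5126, -0.0435, 0.1931]
ee_rot: [0.0, 0.043, 0.999, -0.0]
force: [2.5, 0.5, 0.5]
grip_width: 0.0188
```

```bash
python3 chk.py
```

```text
29.85 [ 0.5126 -0.0435  0.193 ] N [3.88 3.49 2.53 2.58] 3.12 tq [-0.103 -0.556 -0.017] 3516
lean 26.788025359647456 spin -0.4194059634117326 [-51.56869994  -0.33244142  71.12259047] cost 0.8605586286380781
face pt [ 0.5444 -0.0466  0.112 ] normal err deg 3.223857529026395
rel mark n,y,z mm [-2.4 -0.2 -2.1]
```

Emit:
servo_tool(commands=[[1,[1,0,0.6],0],[1,[2,0,1.2],0],[1,[2,0,1.2],0],[1,[2,0,1.2],0],[1,[2,0,1.2],0],[1,[2,0,1.2],0]])

```text
time: 30.5
position: [0.5106, -0.0433, 0.1918]
ee_rot: [0.0, 0.043, 0.999, 0.0]
force: [1.5, 0.0, -0.2]
grip_width: 0.0188
```

```bash
python3 chk.py; ls pics|grep chk|tail -1
```

```text
30.65 [ 0.5107 -0.0433  0.1918] N [2.73 3.02 2.96 2.66] 2.84 tq [-0.054 -0.601 -0.042] 3526
lean 27.531454499855496 spin -0.42003078506143826 [-52.99997447  -0.36118997  70.24647367] cost 0.8483994779197094
face pt [ 0.544  -0.0466  0.1114] normal err deg 2.4834107672034182
rel mark n,y,z mm [-3.1 -0.2 -2.4]
chk_30.6.png
```

Emit:
servo_tool(commands=[[1,[1,0,0.6],0],[1,[2,0,1.2],0],[1,[2.4,0,1.4],0],[1,[2.4,0,1.4],0],[1,[2.4,0,1.4],0],[1,[2.4,0,1.4],0],[1,[2.4,0,1.4],0]])

```text
time: 31.4
position: [0.5083, -0.0431, 0.1904]
ee_rot: [0.0, 0.043, 0.999, 0.0]
force: [2.1, 0.4, -0.1]
grip_width: 0.0188
```

```bash
python3 chk.py; ls pics|grep chk|tail -1
```

```text
31.55 [ 0.5082 -0.0431  0.1904] N [3.25 3.42 4.32 2.71] 3.42 tq [-0.035 -0.61  -0.   ] 3532
lean 28.623723349536007 spin -0.3782250085569563 [-54.88939577  -0.31336097  69.55456819] cost 0.8918412753306275
face pt [ 0.5436 -0.0465  0.1103] normal err deg 1.4125469537517037
rel mark n,y,z mm [-4.  -0.2 -3.1]
chk_31.5.png
```

Emit:
servo_tool(commands=[[1,[-4,0,-2.5],0],[1,[-12,0,-7],0],[1,[-40,0,-7],0],[1,[-85,0,-7],0],[1,[-85,45,-7],0],[1,[-85,90,-7],0],[1,[-80,130,-7],0],[1,[-75,146,-7],0],[1,[-75,146,-7],0]])

```text
time: 32.5
position: [0.5949, 0.0982, 0.197]
ee_rot: [-0.001, 0.042, 0.999, 0.0]
force: [0.3, 0.2, -2.7]
grip_width: 0.0188
```

Emit:
servo_tool(commands=[[0.52,[0,0,0],0],[0.46,[0,0,0],0],[0.46,[0,0,10],0],[0.45,[0,0,20],0],[0.45,[0,0,30],0],[0.45,[0,0,38],0],[0.45,[0,0,38],0],[0.45,[0,0,38],0]], newtons=20)

```text
time: 33.3
position: [0.5955, 0.0958, 0.1592]
ee_rot: [-0.0, 0.043, 0.999, -0.0]
force: [1.1, 0.4, -3.0]
grip_width: 0.0233
```

```bash
python3 look.py L4
```

```text
33.3 [0.59553886 0.09582493 0.15921025] 0.023333343146905633 [ 1.11522495  0.39575245 -3.04163496] psi 85.02488008520096
1237 lean 11.6 spin 0.5 axis pt tool [-22.6  -0.4  74.5] world [0.618  0.0934 0.0847] cost 1.8205644851105367
```

View pics/L4.png

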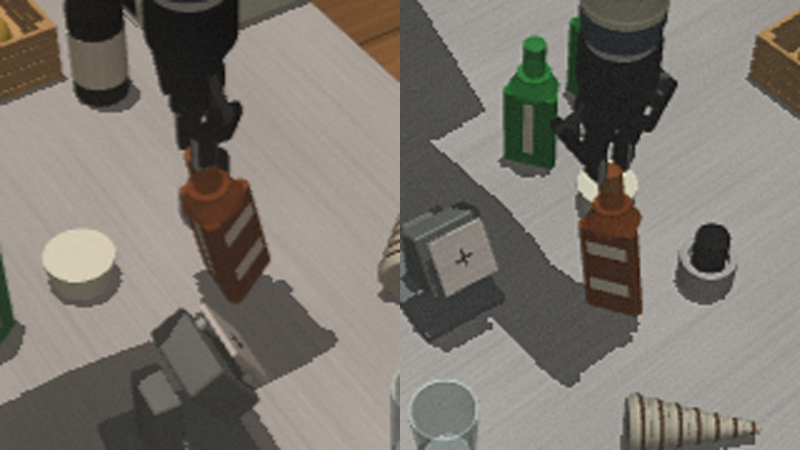

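Emit:
servo_tool(commands=[[0.45,[0,0,10],0],[0.45,[0,0,16],0],[0.45,[-10,0,15.5],0],[0.45,[-20,0,15],0],[0.45,[-30,0,15.5],0],[0.45,[-37,0,16.5],0],[0.45,[-37,0,17],0],[0.42,[-37,0,17],0],[0.38,[-37,0,17],0]])

```text
time: 34.3
position: [0.6323, 0.0927, 0.1424]
ee_rot: [-0.0, 0.043, 0.999, -0.0]
force: [1.1, 0.1, 0.1]
grip_width: 0.0266
```

```bash
python3 look.py L5
```

```text
34.3 [0.63227593 0.09268367 0.14241769] 0.026609124483998926 [1.08779436 0.12408801 0.10111103] psi 85.02909459591498
1156 lean 13.5 spin 0.4 axis pt tool [-26.7  -0.8  72.5] world [0.6588 0.0896 0.07  ] cost 1.5864682356233115
```

View pics/L5.png

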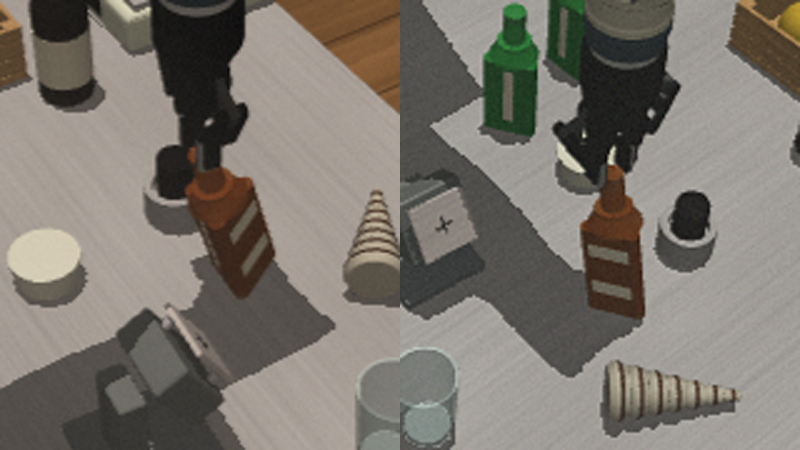

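Emit:
servo_tool(commands=[[0.46,[0,0,0],0],[0.46,[0,0,1.5],0],[0.46,[-10,0,1.5],0],[0.46,[-20,0,1.5],0],[0.46,[-30,0,2],0],[0.46,[-38,0,2.5],0],[0.46,[-38,0,2.5],0]])

```text
time: 35.1
position: [0.6724, 0.0888, 0.1419]
ee_rot: [0.003, 0.044, 0.999, -0.0]
force: [-0.4, -2.0, 11.8]
grip_width: 0.0241
```

```bash
python3 look.py L6
```

```text
35.1 [0.67243545 0.08879133 0.14191847] 0.024082871588242346 [-0.37462249 -1.96053803 11.83031137] psi 84.9990442105215
1166 lean 0.6 spin 0.09999999999999432 axis pt tool [-1.3 -0.6 70.9] world [0.674  0.088  0.0711] cost 1.5588134774684803
```

View pics/L6.png

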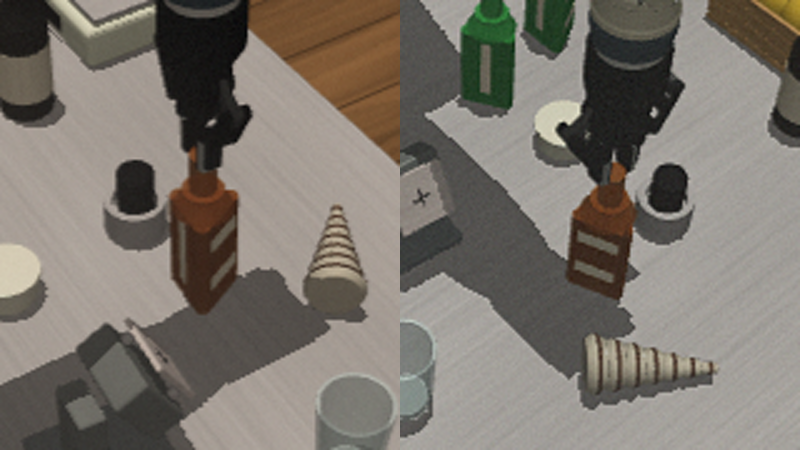

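Emit:
servo_tool(commands=[[0.3,[0,0,-1],0],[0,[0,0,-1],0],[-0.5,[0,0,-1],0],[-0.5,[0,0,-1],-0.149],[-0.5,[0,0,-1],-0.298],[-0.5,[0,0,-1],-0.447],[-0.5,[0,0,-1],-0.596],[-0.5,[0,0,-1],-0.745],[-0.5,[0,0,-1],-0.894],[-0.5,[0,0,-1],-1.043]])

```text
time: 36.2
position: [0.6701, 0.0895, 0.1405]
ee_rot: [-0.0, -0.463, 0.886, 0.0]
force: [0.6, 0.8, -0.7]
grip_width: 0.0639
```

Emit:
servo_tool(commands=[[-0.5,[0,0,0],-0.149],[-0.5,[0,0,0],-0.298],[-0.5,[0,0,0],-0.447],[-0.5,[0,0,0],-0.596],[-0.5,[0,0,0],-0.745],[-0.5,[0,0,0],-0.894],[-0.5,[0,0,0],-1.043],[-0.5,[0,0,0],-1.051],[-0.5,[0,0,0],-1.051]])

```text
time: 37.1
position: [0.6702, 0.0894, 0.1406]
ee_rot: [0.0, 0.842, -0.539, -0.0]
force: [0.1, 0.1, 0.2]
grip_width: 0.064
```

```bash
python3 wr.py w6
```

```text
37.1 [0.67019285 0.0893927  0.14062861] [ 0.009  0.498  0.231  1.304  0.    -1.995] psi -155.21853250022207 [0.07403142 0.14247043 0.24259175]
neck top tool mm 3751 ((4.801738262176514, -6.377748012542725), 13.478155136108398) 0.17423795798814537
```

View pics/w6.png

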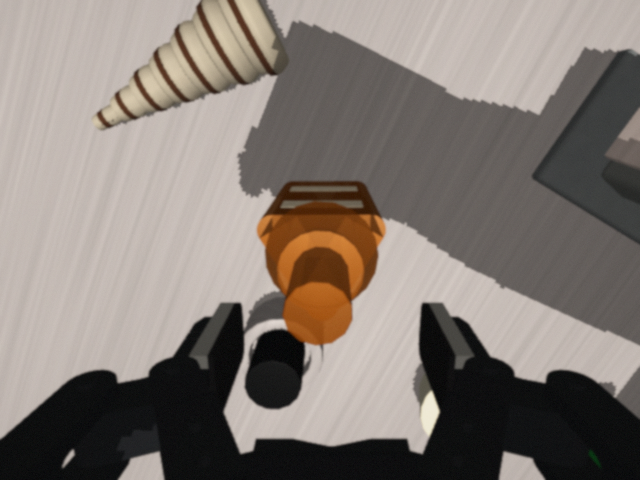

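Emit:
servo_tool(commands=[[-0.5,[4.5,-6,-1.5],0],[0,[4.5,-6,-1.5],0],[0.6,[4.5,-6,-1.5],0],[1,[4.5,-6,-1.5],0],[1,[4.5,-6,-1.5],0],[1,[4.5,-6,-1.5],0]], newtons=20)

```text
time: 37.75
position: [0.6775, 0.0878, 0.1424]
ee_rot: [0.0, 0.843, -0.537, -0.0]
force: [-0.9, -0.2, 0.3]
grip_width: 0.0239
```

```bash
python3 - <<'E'
from h import *
s,p,Rt=pose(); print(s['time'],p,s['grip_width'],s['force'],s['q'].round(2)); h=np.array([.63,-.053,p[2]+.06]); print((Rt.T@(h-p)*1e3).round(1),'turn to 85:',np.radians(np.degrees(np.arctan2(Rt[1,1],Rt[0,1]))+360-85))
E
```

```text
37.75 [0.67752542 0.08784991 0.14237697] 0.02390697431605777 [-0.91685367 -0.22237795  0.31966041] [ 0.01  0.51  0.26  1.32  0.   -2.  ]
[107.6 102.6 -60. ] turn to 85: 2.094314648119173
```

Emit:
servo_tool(commands=[[1,[0,0,-25],0],[1,[0,0,-60],0.149],[1,[10,10,-85],0.298],[1,[30,28,-85],0.447],[1,[52,50,-85],0.596],[1,[75,72,-85],0.745],[1,[95,91,-85],0.894],[1,[108,103,-85],1.043],[1,[108,103,-85],1.192],[1,[108,103,-85],1.341]])

```text
time: 38.75
position: [0.6294, -0.0544, 0.227]
ee_rot: [-0.0, -0.323, 0.946, 0.0]
force: [-0.6, 0.7, -3.2]
grip_width: 0.0238
```

Emit:
servo_tool(commands=[[1,[0,0,8],0.149],[1,[0,0,16],0.298],[1,[0,0,24],0.447],[1,[0,0,32],0.596],[1,[0,0,32],0.745],[1,[0,0,32],0.753],[1,[0,0,32],0.753]])

```text
time: 39.45
position: [0.6299, -0.0535, 0.1952]
ee_rot: [-0.0, 0.041, 0.999, 0.0]
force: [-0.3, 0.6, -3.6]
grip_width: 0.0237
```

```bash
python3 - <<'E'
from h import *
s,p,Rt=pose(); print(s['time'],p,'psi',np.degrees(np.arctan2(Rt[1,1],Rt[0,1])),s['force'],s['torque'])
h=np.array([.5455,-.0465,0])+np.array([.9962,-.0872,0])*(-.031); h[2]=.1945
print('to flat pose, tool mm',(Rt.T@(h-p)*1e3).round(1))
E
python3 look.py L7
```

```text
39.45 [ 0.62988523 -0.05354794  0.19524877] psi 85.25355518951501 [-0.27976255  0.58916688 -3.5775067 ] [0.01334997 0.04542041 0.00427942]
to flat pose, tool mm [115.7   0.2   0.8]
39.45 [ 0.62988523 -0.05354794  0.19524877] 0.023729846260719313 [-0.27976255  0.58916688 -3.5775067 ] psi 85.25355518951501
1505 lean -0.6 spin 119.8 axis pt tool [ 1.   0.9 76. ] world [ 0.629  -0.0526  0.1193] cost 1.666930821704496
```

View pics/L7.png

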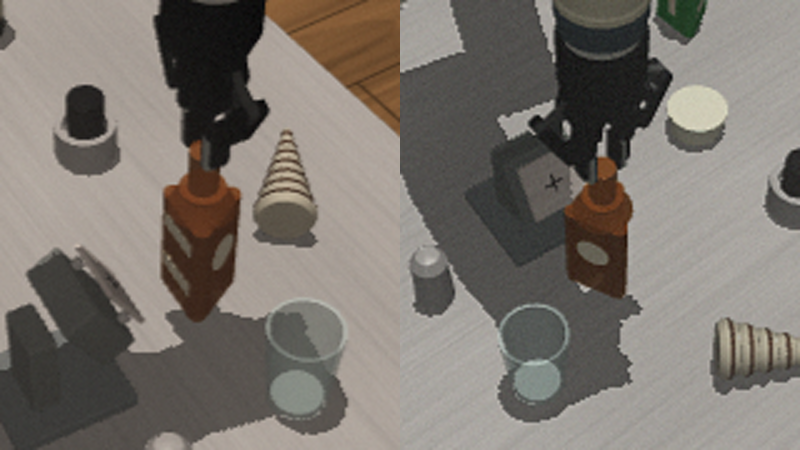

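The two bands face the plate. I use the same approach and go slightly further before locking.

Emit:
servo_tool(commands=[[1,[20,0,0],0],[1,[40,0,0],0],[1,[48,0,1],0],[1,[56,0,1],0],[1,[64,0,1],0],[1,[72,0,1],0],[1,[80,0,1],0],[1,[88,0,1],0],[1,[96,0,1],0],[1,[104,0,1],0]])

```text
time: 40.55
position: [0.5258, -0.0445, 0.1944]
ee_rot: [0.0, 0.043, 0.999, -0.0]
force: [1.1, 0.2, -3.4]
grip_width: 0.024
```

Emit:
servo_tool(commands=[[1,[5,0,0],0],[1,[10,0,0],0],[1,[12.5,0,0],0],[1,[12.5,0,0],0],[1,[12.5,0,0],0]])

```text
time: 41.05
position: [0.5141, -0.0436, 0.1945]
ee_rot: [0.0, 0.043, 0.999, -0.0]
force: [1.5, 0.5, -1.5]
grip_width: 0.0242
```

Emit:
servo_tool(commands=[[1,[0,0,0],0],[1,[0,0,0],0],[1,[0,0,0],0]], newtons=100)

```text
time: 41.35
position: [0.5142, -0.0436, 0.1944]
ee_rot: [0.0, 0.043, 0.999, -0.0]
force: [1.7, 0.2, -1.4]
grip_width: 0.0188
```

Emit:
servo_tool(commands=[[1,[1,0,0.5],0],[1,[2,0,1],0],[1,[3,0,1.5],0],[1,[3.6,0,2],0],[1,[3.6,0,2],0],[1,[3.6,0,2],0]])

```text
time: 41.95
position: [0.5103, -0.0432, 0.1924]
ee_rot: [0.0, 0.043, 0.999, 0.0]
force: [1.5, -0.3, -0.5]
grip_width: 0.0182
```

```bash
python3 chk.py
```

```text
42.1 [ 0.5103 -0.0432  0.1924] N [2.56 2.58 2.46 2.66] 2.56 tq [-0.077 -0.575  0.024] 3518
lean 26.942416901704288 spin -0.5555492857247583 [-53.73865273   1.25842056  70.1863258 ] cost 0.8555147576958202
face pt [ 0.5444 -0.0449  0.1122] normal err deg 3.0747359034613906
rel mark n,y,z mm [-2.4  1.5 -1.8]
```

Pressed about 2.4 mm so far. A little more is needed.

Emit:
servo_tool(commands=[[1,[1,0,0.6],0],[1,[2,0,1.2],0],[1,[3,0,1.8],0],[1,[3.4,0,2],0],[1,[3.4,0,2],0],[1,[3.4,0,2],0],[1,[3.4,0,2],0],[1,[3.4,0,2],0]])

```text
time: 42.95
position: [0.507, -0.0429, 0.1904]
ee_rot: [0.0, 0.043, 0.999, -0.0]
force: [2.0, -0.9, -0.3]
grip_width: 0.0185
```

```bash
python3 chk.py
```

```text
43.1 [ 0.5069 -0.0429  0.1904] N [3.13 2.73 1.94 2.28] 2.52 tq [-0.1   -0.612 -0.032] 3513
lean 28.44579488208291 spin -0.2405378352771184 [-56.22162772   1.30588049  68.82831507] cost 0.857919776468053
face pt [ 0.5438 -0.0448  0.1111] normal err deg 1.5880772373830678
rel mark n,y,z mm [-3.6  1.5 -2.5]
```

Emit:
servo_tool(commands=[[1,[1,0,0.6],0],[1,[1.8,0,1.1],0],[1,[1.8,0,1.1],0],[1,[1.8,0,1.1],0],[1,[1.8,0,1.1],0],[1,[1.8,0,1.1],0],[1,[1.8,0,1.1],0]])

```text
time: 43.85
position: [0.5052, -0.0428, 0.1893]
ee_rot: [0.0, 0.043, 0.999, -0.0]
force: [2.5, 0.2, -0.3]
grip_width: 0.0181
```

```bash
python3 chk.py; ls pics|grep chk|tail -1
```

```text
44.0 [ 0.5051 -0.0427  0.1893] N [3.47 3.72 2.9  3.24] 3.33 tq [-0.084 -0.653 -0.029] 3489
lean 29.04669129454453 spin -0.3701174493226692 [-57.36538301   1.28176821  68.73417535] cost 0.8054247752247841
face pt [ 0.5433 -0.0448  0.1099] normal err deg 1.0044065400061823
rel mark n,y,z mm [-4.6  1.5 -3.2]
chk_43.95.png
```

All three sides are pressed; the last gave about 4.3 mm, within about 1° of flat. Now I retreat and carry the bottle high to the tray.

Emit:
servo_tool(commands=[[1,[-4,0,-2.5],0],[1,[-12,0,-7],0],[1,[-40,0,-15],0],[1,[-75,0,-40],0],[1,[-95,-5,-72],0],[1,[-95,-50,-72],0],[1,[-93,-98,-72],0],[1,[-85,-145,-72],0],[1,[-55,-185,-72],0],[1,[-20,-220,-72],0]])

```text
time: 45.05
position: [0.5051, -0.2655, 0.26]
ee_rot: [-0.001, 0.043, 0.999, 0.001]
force: [-0.7, 0.1, -1.8]
grip_width: 0.0185
```

Emit:
servo_tool(commands=[[1,[20,-20,0],0],[1,[41,-39,0],0],[1,[41,-39,30],0],[1,[41,-39,60],0],[1,[41,-39,85],0],[1,[41,-39,95],0],[1,[41,-39,95],0]])

```text
time: 45.75
position: [0.4613, -0.2985, 0.1651]
ee_rot: [-0.001, 0.043, 0.999, 0.001]
force: [0.7, -0.5, -2.4]
grip_width: 0.0186
```

Emit:
servo_tool(commands=[[0.5,[0,0,0],0],[0.45,[0,0,0],0],[0.43,[0,0,0],0],[0.42,[0,0,0],0],[0.42,[0,0,0],0],[0.42,[0,0,0],0]], newtons=20)

```text
time: 46.35
position: [0.4617, -0.2989, 0.1664]
ee_rot: [0.0, 0.043, 0.999, -0.0]
force: [0.2, -0.6, -2.9]
grip_width: 0.0249
```

```bash
python3 look.py L8
```

```text
46.35 [ 0.4617217  -0.29893308  0.16643587] 0.024940431233419918 [ 0.15020634 -0.56462366 -2.86309433] psi 85.02680574185239
1677 lean -1.6 spin 0.2 axis pt tool [ 1.9  0.7 76.2] world [ 0.4599 -0.2981  0.0903] cost 2.4118239092214444
```

View pics/L8.png

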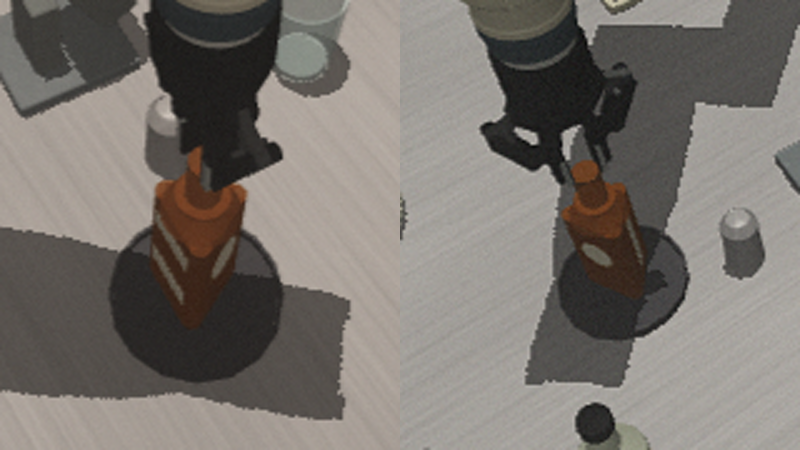

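The bottle hangs upright over the tray centre. I lower it gently.

Emit:
servo_tool(commands=[[0.42,[0,0,6],0],[0.42,[0,0,11],0],[0.42,[0,0,14],0],[0.42,[0,0,16],0],[0.42,[0,0,17.5],0],[0.42,[0,0,18.5],0],[0.42,[0,0,18.5],0]])

```text
time: 47.15
position: [0.4623, -0.2997, 0.1494]
ee_rot: [0.001, 0.043, 0.999, -0.001]
force: [-2.3, 0.1, 9.0]
grip_width: 0.0247
```

```bash
python3 look.py L9
```

```text
47.15 [ 0.46225984 -0.29967909  0.14944441] 0.024672986179076036 [-2.26010484  0.10253909  9.00419736] psi 85.01933436838607
1533 lean -2.0 spin 119.5 axis pt tool [ 3.4  1.6 74.8] world [ 0.4591 -0.298   0.0746] cost 1.7217906334871151
```

Contact is light at about 12 N. I open slowly and retreat straight up.

Emit:
servo_tool(commands=[[0.38,[1,0,-0.5],0],[0.3,[1,0,-0.5],0],[0.1,[1,0,-0.5],0],[-0.3,[1,0,-0.5],0],[-0.6,[1,0,-0.5],0],[-0.8,[1,0,-5],0],[-0.8,[1,0,-30],0],[-0.8,[1,0,-70],0],[-0.8,[1,0,-110],0],[-0.8,[1,0,-110],0]])

```text
time: 48.25
position: [0.4621, -0.2999, 0.2634]
ee_rot: [0.003, 0.043, 0.999, -0.003]
force: [-0.5, -0.1, -0.1]
grip_width: 0.0769
```

```bash
python3 - <<'E'
from fit import *
s,p,Rt=pose(); print(s['time'],p,s['force'])
ims=[];T=[]
for n in('side','scene'):
    c=cam(n); save(c,n+'_end'); P,uv=cloud(c)
    r=np.hypot(P[:,0]-.462,P[:,1]+.2995)
    m=(r<.05)&(P[:,2]>.02)&(P[:,2]<.112); T.append(P[m]); 
    nk=(r<.03)&(P[:,2]>.145)&(P[:,2]<.178); q=P[nk]*1e3
    a=least_squares(lambda x:np.linalg.norm(q[:,:2]-x,axis=1)-13,[462,-300],loss='soft_l1').x
    b=least_squares(lambda x:tri_sdf(P[m][:,:2]*1e3,x[:2],x[2]),[462,-300,np.radians(55)],loss='soft_l1',x_scale=[1,1,.02]).x
    print(n,'neck',a.round(1),'body',b[:2].round(1),np.degrees(b[2])%120,'top z',np.percentile(P[r<.03][:,2],99.5).round(4))
    k=(np.hypot(P[:,0]-.6645,P[:,1]-.195)<.03)&(P[:,2]>.065); print('  cap top',np.percentile(P[k][:,2],95).round(4),P[k].mean(0).round(3))
E
```

```text
48.25 [ 0.46208733 -0.29994848  0.2633771 ] [-0.49531233 -0.13043718 -0.06254727]
side neck [ 456.2 -296.9] body [ 456.  -297.2] 56.71264560100568 top z 0.7376
  cap top 0.0782 [0.66  0.19  0.074]
scene neck [ 457.3 -296. ] body [ 457.7 -296.2] 56.71673570118748 top z 0.732
  cap top 0.0771 [0.667 0.192 0.074]
```

View pics/scene_end.png

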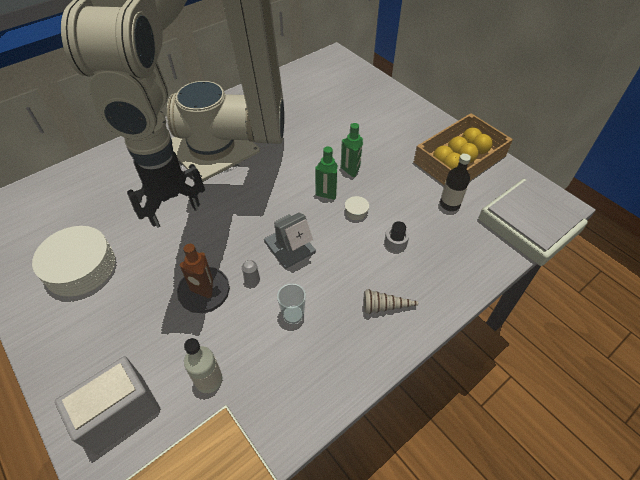

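View pics/side_end.png

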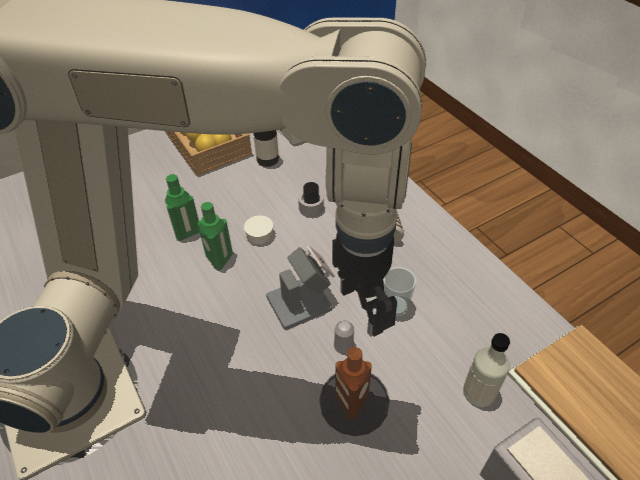

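The bottle stands upright about 5 mm from the tray centre, with the neck and body axes agreeing within 0.5 mm. The cap is in the holder, the plate is out and the bystanders are at the same pixels as before. I hand in.

```bash
python3 -c "
from workcell import manip
print(manip.finish_job())"
```

```text
the job is handed in; nothing more can be done
None
```

I carried out every step and handed the job in at about 48 s of the 72 s; no verdict is reported, so I can't confirm it passed.

**What I did**
- I lifted the cap off and stood it in the holder's recess.
- I pressed the three sides on the reader in order: round label, narrow label, two bands.
- The tool cannot tilt, so the bottle swung flat onto the plate in a light grip. I then locked it with a firmer grip and pressed. I stood it down and regripped it between sides.
- I set the bottle down on the tray, opened the gripper and moved clear.

**What the checks showed**
- **Cap:** it sits about 1 mm off the holder's centre, with its top at 75 mm, so it is fully seated.
- **Presses:** each side was flat within about 1–2° and centred within about 4 mm. Each was pressed in about 4 mm with about 3–3.5 N and held for more than 0.5 s.
- **Finish:** the bottle stands upright about 5 mm from the tray centre, the plate is out, the bystanders look unmoved, and the robot touches nothing.

**What was off or uncertain**
- **Plate travel:** it is inferred from noisy force readings and a camera fit, not measured directly. The two agreed only roughly: at the second-last step of the bands press, force suggested about 2.3 mm and the fit 3.6 mm. The round-label press was fitted at 3.7 mm before a last push of about 1 mm.
- **Set-downs on the table:** after the first press I lowered the leaning bottle too far, and the wrist force briefly read 48 N (limit 120 N). At the second set-down the bottle slid and stayed leaning, so I regripped it to stand it up.

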